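# Hang a parts bin on the slatwall stand

### The job

Hang the red parts bin on the slatwall stand, squarely below the yellow marker clip: slide the blue and green hung bins aside as far as needed, tilt the red bin front-up to feed its rear hook into the groove, then swing it down until it is fully seated and hanging level, and let go. Leave everything else on the bench where it is.

Things in the scene. Friction and masses are not known exactly. Their poses are not given: they have to be found in the camera images.
- stand: Fixed grey slatwall stand, 392 mm wide (y), 194 mm high, 43 mm deep. Origin: on the bench, middle of its width, in the plane of its flat front face. x points into the stand (bins hang on the -x side), y along the groove, z up. One horizontal slot runs along the face (see groove). Nothing else sticks out of the face; two low feet (12 mm high) reach out behind.
- groove (a point): Front edge of the slot floor, at the stand's middle (stand frame 0, 0, 130 mm); axes as the stand's. From here: slot 26 mm high (z 0 to 26 mm); above it a front lip 5 mm thick (x 0 to 5 mm, z 26 to 64 mm); behind the lip a cavity to x=35 mm, z 0 to 52 mm. Slot floor level  from x=0 to 35 mm. Stand's top at z=64 mm.
- marker: Fixed yellow clip, 36 mm wide (y) and 10 mm high, on top of the stand; it marks where along the groove the red bin must hang. Origin: centre of its underside, on the stand's top, 20 mm behind the face; axes parallel to the stand's.
- red_bin: Loose open red bin standing on the bench, 100 mm deep (x), 76 wide (y), 55 high at the rim (front wall 32), walls 3 mm, 0.18 to 0.35 kg, centre of mass near the grip's middle. Origin: centre of its underside; x points to its back (hook side), z up. Hung, it has its underside 80 mm above the bench, back face against the stand and axes parallel to the stand's.
- red_hook (a point): Where the hook arm's underside meets the bin's outer back face (bin frame 50, 0, 50 mm). Hook 50 mm wide (y), steel. From here: arm 4 mm thick runs back to x=12 mm; upstand 4 mm thick (x 8 to 12) rises to z=34 mm, too tall for the slot unless the bin is tilted front-up about 35 deg. Seated: arm on the slot floor, upstand behind the lip, this point at the groove edge (up to 3 mm out).
- red_grip (a point): Middle of the top of the red bin's black grip rib (bin frame 0, 0, 101 mm): 14 mm thick (y), 60 mm long (x), standing 46 mm above the rim along the bin's middle. Take it across its 14 mm; it bears 60 N. A way in: tilted 35 deg enter with the hook point 1 mm below the groove edge until 19 mm out, go to 12 mm out and 10 mm up, rotate level to 2 mm out and 10 mm up, then lower.
- blue_bin (a joint): Slide of the hung blue bin along the groove (m): 0 = outer stop at the stand's +y end (bin middle at stand y=+136 mm), growing towards the stand's middle (136 mm minus the value), to 0.1. It slides when pushed with about 2 N and stays; it cannot be lifted off. Shape as the red bin, hung level, middle 50.5 mm in front of the face, underside 80 mm above the bench.
- green_bin (a joint): Slide of the hung green bin (m): 0 = outer stop at the stand's -y end (bin middle at stand y=-136 mm), growing towards the middle (-136 mm plus the value), to 0.1. Otherwise as the blue bin.
- blue_bin_grip (a point): Middle of the top of the hung blue bin's grip rib (14 mm thick along the groove, 60 mm long, rising 46 mm above the rim), 181 mm above the bench. Pushing it sideways slides the bin.
- green_bin_grip (a point): The same for the hung green bin.
- carton: Bystander: closed cardboard box 90 x 75 x 75 mm, origin at the centre of its underside. It and the red bin swap sides between starts.
- spray_can: Bystander: upright spray can, 54 mm diameter, 160 mm high, origin at the centre of its underside.
- jar: Bystander: upright amber jar, 60 mm diameter, 75 mm high, origin at the centre of its underside.
- tape_roll: Bystander: grey tape roll lying flat, 84 mm diameter, 35 mm high, near the front of the hung bins or under them, origin at the centre of its underside.
- wrench: Bystander: wrench 170 mm long lying flat along its x, origin under its middle.
- tin: Bystander: upright tin, 66 mm diameter, 90 mm high, origin at the centre of its underside.
- oil_bottle: Bystander: upright white bottle, 60 mm diameter, 150 mm high, origin at the centre of its underside.
There are look-alikes about, which are no part of the job. There is more than one size of the red_bin; the job needs the middle-sized.

How it is judged (in metres and radians):
On the way:
1. the red bin's hook is in the slot with the bin still tilted front-up (x of red_hook in the frame of stand between -0.03 and 0.004 m and z of red_hook in the frame of stand between 0.115 and 0.146 m and angle between red_bin's own z axis and vertical between 0.2 and 0.9 rad), for 0.05 s.
At the end, for the whole second after the job is handed in: The red bin hangs seated: hook point -6 to +4 mm from the face plane and -5 to +4 mm from the slot floor, within 12 mm of the marker sideways, tilted under 0.09 rad, parallel to the stand within 0.08 rad, at rest and released (x of red_hook in the frame of stand between -0.006 and 0.004 m and z of red_hook in the frame of stand between 0.125 and 0.134 m and y of red_hook in the frame of marker between -0.012 and 0.012 m and angle between red_bin's own z axis and vertical below 0.09 rad and angle between the y axis of red_bin and the y axis of stand, either way round below 0.08 rad and linear speed of red_bin below 0.02 m/s and contact force between red_bin and the fingers below 0.2 N); the robot touches nothing.
It fails at once if a bystander on the bench is shifted by more than 40 mm (distance of any of carton, spray_can, jar, tape_roll, wrench, tin, oil_bottle from where it was at the start of the episode above 0.04 m).
It fails at once if an upright bystander is knocked over (angle between any of carton, spray_can, jar, tape_roll, tin, oil_bottle's own z axis and vertical above 0.6 rad).
It fails at once if the red bin is tipped over (angle between red_bin's own z axis and vertical above 1.2 rad).
It also fails if it takes over 67 s, if anything falls off the work surface, if the arm or the gripper's body presses on something with over 40 N, if the wrist force passes 120 N, or if a joint passes its speed limit or range.

### The arm

A 6-joint arm with a two-finger parallel gripper is mounted at the origin on the work surface. World frame = base frame: x ahead of the robot, y to its left, z up, the work surface at z = 0. Lengths are in m, angles in degrees, forces in N, time in s.
With the tool pointing down it reaches from about 0.4 to 0.825 m from the base axis. Payload 7 kg.
Tool frame: the origin (TCP) lies at the very end of the fingers, on their centre line; the grasp point (between the pads) lies 19 mm behind it; x points along the fingers, y is the direction in which the jaws open and shut, and the axes are right-handed (so a half turn about x gives the same grasp; the last joint's range is limited). The gripper opens to 88 mm and grips with 3 to 60 N. Pads are 19 mm wide; open, the fingers measure 130 mm over their backs; the gripper's body (78 mm by 193 mm) begins 47 mm behind the grasp point.
Start: joints at [82.97, 20.546, 0.682, 0, -70.136, -16.507], TCP at [0.27, 0.619, 0.194] pointing down, gripper open.
Joint ranges: [-176.03, 176.03], [-82.01, 121.73], [-58.28, 71.71], [-173.87, 95.51], [-174.79, -0.11], [-173.66, 173.66]. Speed limits (degrees/s): [136.94, 136.94, 172.46, 180, 180, 180].

### API

Orientations are given as [roll, pitch, yaw] about the fixed x, y, z axes, in that order (R = Rz(yaw) Ry(pitch) Rx(roll)).
In Python, from plant import monitor, eyes, ticket gives the robot as it stands. The module is installed in compiled form; this text tells all that it offers.
- The arm moves only by the shell command python3 -m crank 'ROWS'. ROWS is JSON, a list of rows, each an object with "linear": the shift along the world's x, y, z in units of 60 mm (1.0 is 60 mm), a list of three; "rot": the turn, a rotation vector about the world's x, y, z in units of 5 degrees (1.0 is 5 degrees), a list of three; "hand": the opening, from 0 (shut) to 1 (fully open). In form: [{"linear": [tx, ty, tz], "rot": [ax, ay, az], "hand": hand}, ...]. A call has 1 to 20 rows; each row shifts and turns the pose as measured when the row begins; what a row does not reach is not made up. A row lasts 1/8 s, in which the tool goes at most 62.5 mm and 10.7 degrees, less where a joint would pass 70% of its speed; a pose out of reach is approached as far as the arm can. A call is refused whole if a number of a shift passes 1 or a number of a turn 1, either way. A call with a gripper value outside its range is refused whole. The fingers move at their own pace and stop on an object; the grip force is fixed at half the most. Time passes only in rows, so rows that do not move let the fingers close. It gives the time, the measured TCP pose, the force and the opening at its end, in the units of the state.
- monitor.get_obs(): the state, without advancing time (a new reading comes with each control period).
- eyes.snapshot(name): name is "scene" or "top" or "wrist"; returns a dict with "image" (480x640x3 uint8, red, green, blue), "depth" (480x640 float32, m along the optical axis (not along the pixel's ray), 0 where there is no reading), "K" (3x3 intrinsics, pixels), "camera_from_world" (4x4, takes a point from world to camera coordinates); the wrist camera has in their place "hand_eye" (4x4, takes a point from camera to tool coordinates, whose origin is the TCP and whose axes are the tool frame's). Camera axes: x right, y up, looking along -z (the intrinsics and any distortion apply to the point x, -y, -z); pixel columns grow to the right and rows downward; lengths in m; the calibration is good to about 2 mm. A picture is of the moment at which its call begins: read the wrist's pose just before it.
- ticket.close_job(): hands the job in, once; it reports no verdict.
The state is a dict: "clock": time; "joint_pos": joint angles; "qvel": joint speeds; "tau": joint torques, N m; "tool_pos": TCP position; "orientation": TCP orientation; "force": force on the tool from outside, world axes, zero at the start; "moment": the same for the moment, N m; "opening": finger opening in m.
Only numpy, scipy, OpenCV 4.12 (cv2) and the standard library are available. Lean on these libraries where they do the work, as an engineer would, in place of code of your own. Each camera call takes 0.05 s, during which the arm holds its last target.

## Working session

There is one attempt and no reset: what is moved stays moved. The work goes in short steps, Python scripts to look and compute and a shell command to move; the robot and the scene stay as the last step left them, time stands still between calls to the robot, and variables do not carry over. Pictures are saved under pics/ and viewed, and the job is handed in when it is done.

```bash
mkdir -p pics && ls && python3 - <<'E'
from plant import monitor, eyes
import cv2,numpy as np
print(monitor.get_obs())
for n in ("scene","top"):
    s=eyes.snapshot(n); cv2.imwrite(f"pics/{n}0.png",s["image"][:,:,::-1]); np.savez(f"pics/{n}0.npz",**s)
    print(n,s["K"],s["camera_from_world"],[k for k in s])
E
```

```text
pics
{'clock': 0.0, 'joint_pos': array([ 8.29698763e+01,  2.05912958e+01,  6.33380321e-01, -2.01045073e-02,
       -7.01364693e+01, -1.65050788e+01]), 'qvel': array([ 0.0102888 , -0.12306483, -0.03231653,  0.01341928, -0.07998425,
        0.07656629]), 'tau': array([ 6.22399966e-04, -5.82716167e+01,  2.93058211e+01,  6.99704155e+00,
        7.15020869e-03, -1.42699992e-04]), 'tool_pos': array([0.26936686, 0.61832192, 0.19342137]), 'orientation': array([  95.18351265,   89.90374098, -108.35853663]), 'force': array([-0.13153635,  0.44195707,  0.23132563]), 'moment': array([ 0.00213246, -0.00619038, -0.04992527]), 'opening': 0.08720507811592769}
scene [[595.7305434    0.         322.64112925]
 [  0.         595.7305434  230.60622149]
 [  0.           0.           1.        ]] [[-0.69619328  0.71768904  0.01540647  0.3428162 ]
 [-0.45833091 -0.46091646  0.75992683  0.0695176 ]
 [ 0.55249226  0.52199469  0.64982601 -1.9199295 ]
 [ 0.          0.          0.          1.        ]] ['image', 'depth', 'K', 'camera_from_world']
top [[525.88201625   0.         317.5862466 ]
 [  0.         525.88201625 242.23445406]
 [  0.           0.           1.        ]] [[-0.01644296 -0.99981582 -0.00989709 -0.06256729]
 [ 0.98545568 -0.0178796   0.16898943 -0.46523688]
 [-0.16913526 -0.00697446  0.98556817 -1.12746271]
 [ 0.          0.          0.          1.        ]] ['image', 'depth', 'K', 'camera_from_world']
```

View pics/scene0.png

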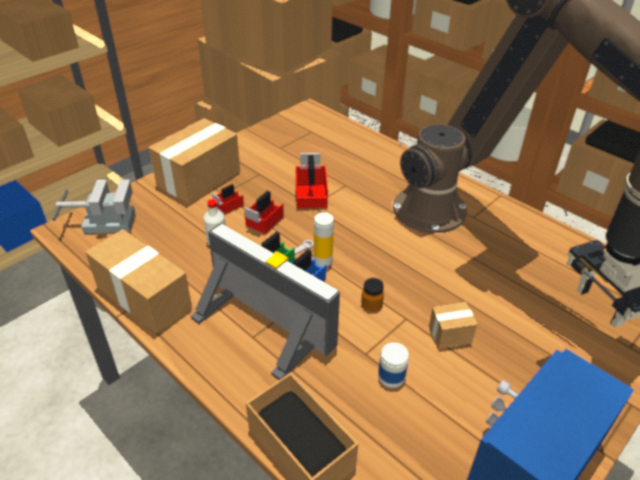

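View pics/top0.png

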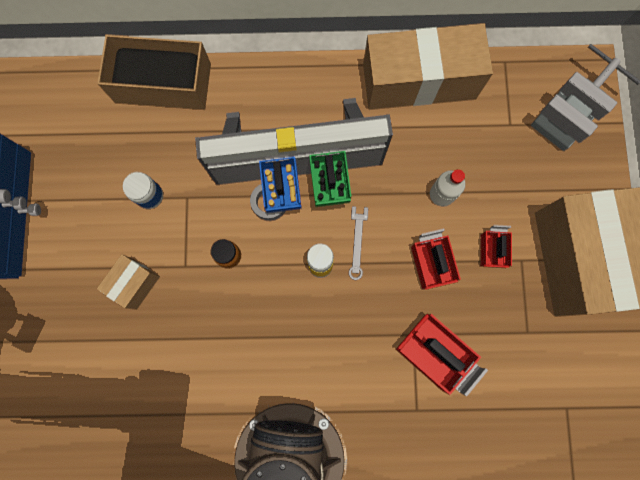

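Candidates for the red bin, in the top view: large at (438,355), middle at (436,260), small at (495,248). By the description I want the middle one at (436,260). I'll measure it and check it in a close crop.

```bash
cat > h.py <<'E'
import numpy as np,cv2
from plant import monitor, eyes
from scipy.spatial.transform import Rotation as Rn
def snap(n):
    o=monitor.get_obs(); s=dict(eyes.snapshot(n))
    if n=="wrist":
        T=np.eye(4);T[:3,:3]=Rn.from_euler('xyz',o["orientation"],degrees=True).as_matrix();T[:3,3]=o["tool_pos"]
        s["W"]=T@s["hand_eye"]
    else: s["W"]=np.linalg.inv(s["camera_from_world"])
    return s
def ray(s,u,v):
    K=s["K"]; d=np.array([(u-K[0,2])/K[0,0],-(v-K[1,2])/K[1,1],-1.]); 
    return s["W"][:3,3], s["W"][:3,:3]@d
def onz(s,u,v,z):
    c,d=ray(s,u,v); return c+d*(z-c[2])/d[2]
def cloud(s):
    K=s["K"];v,u=np.mgrid[0:480,0:640];d=s["depth"]
    P=np.stack([(u-K[0,2])/K[0,0]*d,-(v-K[1,2])/K[1,1]*d,-d],-1)
    return P@s["W"][:3,:3].T+s["W"][:3,3]
def proj(s,p):
    q=np.linalg.inv(s["W"])@np.r_[p,1]; K=s["K"]
    return K[0,0]*q[0]/-q[2]+K[0,2], -K[1,1]*q[1]/-q[2]+K[1,2]
def load(n):
    s=dict(np.load(n)); s["W"]=np.linalg.inv(s["camera_from_world"]); return s
E
python3 - <<'E'
from h import *
s=load("pics/top0.npz"); im=s["image"]
c=im[110:310,180:540,::-1]; cv2.imwrite("pics/crop0.png",cv2.resize(c[:,:],(792,440),interpolation=cv2.INTER_CUBIC))
P=cloud(s); hsv=cv2.cvtColor(im,cv2.COLOR_RGB2HSV)
def stats(name,m):
    n,l,st,ce=cv2.connectedComponentsWithStats(m.astype(np.uint8))
    for i in range(1,n):
        if st[i,4]>60:
            Q=P[(l==i)&(s["depth"]>0)]
            print(name,ce[i].round(),st[i,4],"mean",Q.mean(0).round(3),"zmax",np.percentile(Q[:,2],[5,50,95]).round(3), "x",np.percentile(Q[:,0],[2,98]).round(3),"y",np.percentile(Q[:,1],[2,98]).round(3))
H,S,V=[hsv[...,i].astype(int) for i in range(3)]
stats("red",((H<5)|(H>174))&(S>180)&(V>90))
stats("yel",(H>22)&(H<32)&(S>180)&(V>180))
stats("blue",(H>105)&(H<125)&(S>150)&(V>70))
stats("green",(H>50)&(H<75)&(S>150))
stats("tall",P[...,2]>0.14)
E
```

```text
red [458. 176.] 130 mean [ 0.578 -0.36   0.15 ] zmax [0.147 0.15  0.153] x [0.566 0.589] y [-0.373 -0.348]
red [492. 253.] 328 mean [ 0.436 -0.463  0.014] zmax [-0.001  0.005  0.043] x [0.405 0.48 ] y [-0.493 -0.439]
red [452. 256.] 78 mean [ 0.426 -0.363  0.054] zmax [0.05  0.055 0.057] x [0.379 0.47 ] y [-0.374 -0.348]
red [432. 266.] 783 mean [ 0.409 -0.326  0.017] zmax [-0.     0.005  0.056] x [0.363 0.465] y [-0.37  -0.287]
red [434. 349.] 869 mean [ 0.227 -0.32   0.025] zmax [0.001 0.007 0.074] x [0.146 0.294] y [-0.39  -0.243]
red [456. 338.] 135 mean [ 0.251 -0.356  0.073] zmax [0.067 0.073 0.077] x [0.203 0.299] y [-0.399 -0.306]
yel [285. 137.] 300 mean [ 0.647 -0.012  0.204] zmax [0.201 0.204 0.207] x [0.628 0.665] y [-0.027  0.005]
blue [280. 187.] 996 mean [0.576 0.007 0.101] zmax [0.081 0.086 0.136] x [0.524 0.627] y [-0.033  0.045]
green [330. 180.] 1018 mean [ 0.59  -0.099  0.099] zmax [0.08  0.086 0.136] x [0.535 0.638] y [-0.137 -0.06 ]
tall [294. 139.] 5347 mean [ 0.648 -0.027  0.19 ] zmax [0.164 0.194 0.203] x [0.614 0.686] y [-0.216  0.16 ]
tall [330. 171.] 262 mean [ 0.584 -0.099  0.176] zmax [0.148 0.18  0.183] x [0.558 0.616] y [-0.108 -0.089]
tall [278. 178.] 262 mean [0.573 0.005 0.176] zmax [0.149 0.18  0.184] x [0.547 0.605] y [-0.003  0.015]
tall [457. 176.] 157 mean [ 0.577 -0.36   0.149] zmax [0.144 0.149 0.153] x [0.565 0.589] y [-0.373 -0.347]
tall [606. 248.] 8163 mean [ 0.424 -0.644  0.15 ] zmax [0.147 0.15  0.153] x [0.303 0.536] y [-0.714 -0.577]
tall [  4. 196.] 136 mean [0.547 0.558 0.166] zmax [0.153 0.167 0.176] x [0.536 0.56 ] y [0.554 0.566]
tall [320. 257.] 565 mean [ 0.414 -0.075  0.158] zmax [0.148 0.159 0.163] x [0.391 0.438] y [-0.099 -0.052]
tall [285. 451.] 4127 mean [ 0.07  -0.011  0.251] zmax [0.2   0.256 0.279] x [0.032 0.107] y [-0.07  0.05]
```

View pics/crop0.png

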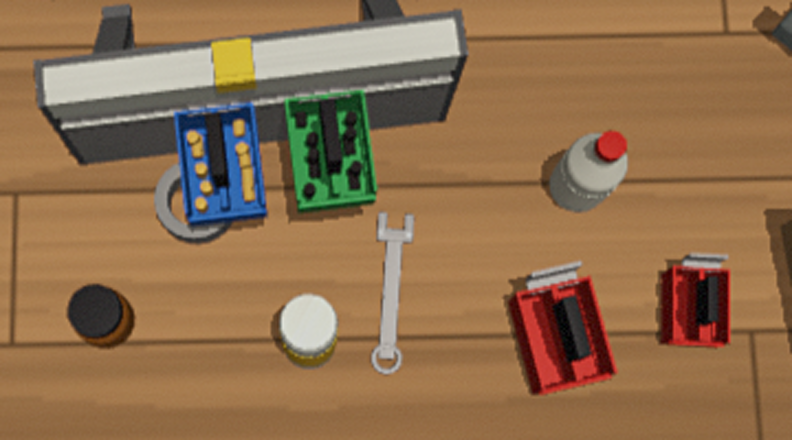

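The crop shows the middle-sized red bin at crop (562,330), hook towards the stand; it measures 76 mm wide and its rim is at z=0.055, so it's the right one. Blue is at (218,165), green at (330,150), and the marker at (233,63) is above the gap near blue. Next I'll fit the stand, the bin poses and the bystanders.

```bash
python3 - <<'E'
from h import *
s=load("pics/top0.npz"); im=s["image"];P=cloud(s);ok=s["depth"]>0
hsv=cv2.cvtColor(im,cv2.COLOR_RGB2HSV);H,S,V=[hsv[...,i].astype(int) for i in range(3)]
v,u=np.mgrid[0:480,0:640]
box=lambda a,b,c,d:(u>=a)&(u<=c)&(v>=b)&(v<=d)
def rect(m,name):
    r=cv2.minAreaRect(P[m][:,:2].astype(np.float32)*1000); print(name,m.sum(),np.round(r[0],1),np.round(r[1],1),round(r[2],2)); return r
m=ok&(P[...,2]>.183)&(P[...,2]<.2)&box(190,100,400,180)&(S<90); 
r=rect(cv2.erode(m.astype(np.uint8),np.ones((2,2)))>0,"standtop"); print(cv2.boxPoints(r).round(1).tolist())
rect(ok&(abs(P[...,2]-.204)<.006)&(H>22)&(H<32)&(S>180)&box(260,120,310,160),"marker")
# white top contour edges projected
for n,a,b,c,d in (("green",305,140,360,215),("blue",255,145,305,220)):
    rect(ok&(P[...,2]>.172)&(P[...,2]<.19)&box(a,b,c,d)&(V<60),n+"grip")
    rect(ok&(abs(P[...,2]-.135)<.008)&(P[...,0]<.66)&box(a,b,c,d)&(S>150),n+"rim")
rect(ok&(P[...,2]>.094)&(P[...,2]<.108)&box(405,225,465,295),"redgrip")
rect(ok&(abs(P[...,2]-.055)<.006)&box(405,230,465,295)&(S>150),"redrim")
print("grip z",np.median(P[ok&(P[...,2]>.094)&box(405,225,465,295)][:,2]))
# hook upstand, gray
m=ok&box(410,225,450,250)&(S<70)&(P[...,2]>.05);print(rect(m,"hook"),np.percentile(P[m][:,2],[5,50,95]))
for n,a,b,c,d in (("can",300,235,340,285),("jar",205,235,245,270),("tin",115,165,165,212),("redtop",425,165,470,210),("carton",95,250,160,310),("wrench",345,200,372,285),("tape",245,180,300,225)):
    m=ok&box(a,b,c,d)&(P[...,2]>.004); 
    if n=="tape": m&=(P[...,2]<.05)&(S<80)
    Q=P[m]; print(n,np.percentile(Q,[1,50,99],axis=0).round(3).tolist())
E
```

```text
standtop 3688 [651.8 -28.4] [ 43.5 389.4] 5.98
[[609.9000244140625, 163.0], [650.5, -224.3000030517578], [693.7999877929688, -219.8000030517578], [653.2000122070312, 167.5]]
marker 323 [645.6 -12.1] [41.2 33.8] 5.85
greengrip 203 [587.6 -98.8] [58.9 14.1] 5.99
greenrim 159 [588.2 -98.7] [97.4 75.5] 5.88
bluegrip 202 [576.4   6. ] [59.3 13.4] 6.2
bluerim 197 [577.2   6.1] [100.1  75.7] 6.27
redgrip 207 [ 415.2 -328.7] [59.7 14.8] 13.58
redrim 292 [ 415.8 -329.1] [99.7 78. ] 12.53
grip z 0.10057694279120133
hook 201 [ 453.6 -320.6] [45.6 50.6] 11.66
((453.61724853515625, -320.5703125), (45.640621185302734, 50.61597442626953), 11.659419059753418) [0.05188942 0.07159641 0.10208668]
can [[0.377, -0.112, 0.004], [0.408, -0.076, 0.158], [0.477, -0.039, 0.164]]
jar [[0.414, 0.103, 0.004], [0.439, 0.129, 0.073], [0.483, 0.159, 0.079]]
tin [[0.554, 0.287, 0.004], [0.58, 0.311, 0.086], [0.652, 0.383, 0.094]]
redtop [[0.548, -0.419, 0.004], [0.567, -0.35, 0.099], [0.634, -0.33, 0.152]]
carton [[0.327, 0.292, 0.005], [0.379, 0.337, 0.074], [0.438, 0.397, 0.08]]
wrench [[0.382, -0.192, 0.004], [0.478, -0.161, 0.007], [0.55, -0.133, 0.111]]
tape [[0.522, 0.007, 0.008], [0.544, 0.061, 0.034], [0.618, 0.086, 0.039]]
```

```bash
python3 - <<'E'
from h import *
o=monitor.get_obs();R=Rn.from_euler('xyz',o["orientation"],degrees=True).as_matrix();print(R.round(3))
s=snap("wrist");print(s["hand_eye"].round(3),s["K"])
cv2.imwrite("pics/w0.png",s["image"][:,:,::-1])
st=np.deg2rad(6)
for sg in (1,-1):
  y=sg*np.array([-np.sin(st),np.cos(st),0]);x=np.array([0,0,-1.]);T=np.c_[x,y,np.cross(x,y)]
  print(sg,np.rad2deg(Rn.from_matrix(T@R.T).as_rotvec()).round(2))
E
```

```text
[[-0.    -0.399 -0.917]
 [-0.001 -0.917  0.399]
 [-1.     0.001 -0.   ]]
[[ 0.002  0.309 -0.951 -0.19 ]
 [ 1.    -0.     0.002  0.   ]
 [ 0.    -0.951 -0.309 -0.084]
 [ 0.     0.     0.     1.   ]] [[411.03354096   0.         323.95775542]
 [  0.         411.03354096 237.39304985]
 [  0.           0.           1.        ]]
1 [-1.0000e-02 -1.2000e-01 -1.5046e+02]
-1 [ 0.09 -0.   29.54]
```

View pics/w0.png

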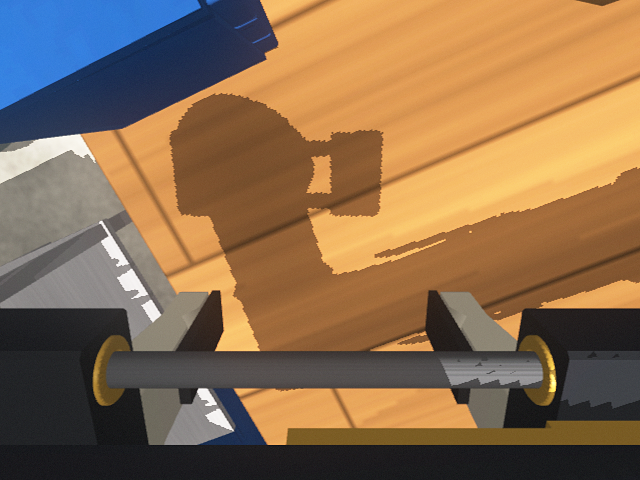

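Wrist view: fingers at (190,350) and (450,350), with only bare bench and shadow below. The camera sits on the tool's -z side. I'll carry the gripper, closed and high, to above the gap between the two hung bins.

```bash
python3 -m crank '[{"linear":[0,0,1],"rot":[0,0,0],"hand":0},{"linear":[0.37,-0.8,0],"rot":[0,0,0.42],"hand":0},{"linear":[0.37,-0.8,0],"rot":[0,0,0.42],"hand":0},{"linear":[0.37,-0.8,0],"rot":[0,0,0.42],"hand":0},{"linear":[0.37,-0.8,0],"rot":[0,0,0.42],"hand":0},{"linear":[0.37,-0.8,0],"rot":[0,0,0.42],"hand":0},{"linear":[0.37,-0.8,0],"rot":[0,0,0.42],"hand":0},{"linear":[0.37,-0.8,0],"rot":[0,0,0.42],"hand":0},{"linear":[0.37,-0.8,0],"rot":[0,0,0.42],"hand":0},{"linear":[0.37,-0.8,0],"rot":[0,0,0.42],"hand":0},{"linear":[0.37,-0.8,0],"rot":[0,0,0.42],"hand":0},{"linear":[0.37,-0.8,0],"rot":[0,0,0.42],"hand":0},{"linear":[0.37,-0.8,0],"rot":[0,0,0.42],"hand":0},{"linear":[0.37,-0.8,0],"rot":[0,0,0.42],"hand":0}]'
cat > err.py <<'E'
from h import *
import sys
# usage: err.py x y z yaw lean  (tool down, jaw along yaw frame -y; lean deg: tool top towards +x of that frame positive)
x,y,z,yaw,lean=map(float,sys.argv[1:6])
o=monitor.get_obs();R=Rn.from_euler('xyz',o["orientation"],degrees=True)
T0=Rn.from_matrix(np.array([[0,0,-1.],[0,-1,0],[-1,0,0]]))
T=Rn.from_euler('z',yaw,degrees=True)*Rn.from_euler('y',lean,degrees=True)*T0
print("clock",round(o["clock"],2),"pos",o["tool_pos"].round(4),"q",o["joint_pos"].round(1),"F",o["force"].round(1),"open",round(o["opening"],4))
print("need linear",((np.array([x,y,z])-o["tool_pos"])/.06).round(2),"rot",(np.rad2deg((T*R.inv()).as_rotvec())/5).round(2))
E
python3 err.py .582 -.046 .255 6 0
```

```text
clock: 1.9
tool_pos: [0.5609, -0.0242, 0.2519]
orientation: [117.3, 89.7, -57.7]
force: [0.8, 1.5, -0.1]
opening: 0.0006
clock 1.9 pos [ 0.5609 -0.0242  0.2519] q [ 17.7   7.9  -8.9   0.3 -73.2  77.2] F [ 0.8  1.5 -0.1] open 0.0006
need linear [ 0.35 -0.36  0.05] rot [0.05 0.03 0.19]
```

```bash
python3 -m crank '[{"linear":[0.35,-0.36,0],"rot":[0,0,0.2],"hand":0},{"linear":[0,0,-0.8],"rot":[0,0,0],"hand":0},{"linear":[0,0,-0.8],"rot":[0,0,0],"hand":0},{"linear":[0,0,0],"rot":[0,0,0],"hand":0}]'
python3 err.py .582 -.046 .155 6 0
python3 - <<'E'
from h import *
s=snap("top");cv2.imwrite("pics/t1.png",cv2.resize(s["image"][100:260,180:420,::-1],(792,528)))
E
```

```text
clock: 2.4
tool_pos: [0.5829, -0.0514, 0.153]
orientation: [104.6, 89.7, -69.6]
force: [-0.2, 0.6, 1.5]
opening: 0.0002
clock 2.4 pos [ 0.5829 -0.0514  0.153 ] q [ 14.3  13.8 -14.6   0.3 -61.5  81.3] F [-0.2  0.6  1.5] open 0.0002
need linear [-0.02  0.09  0.03] rot [0.05 0.02 0.05]
```

View pics/t1.png

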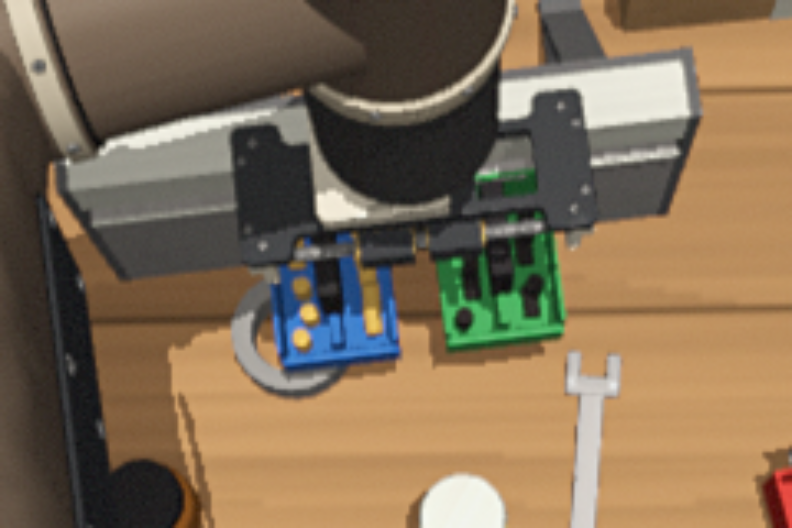

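The fingers are down in the gap between the grips: blue's rib is at crop (328,280), green's at (500,265). Pushing blue towards +y.

```bash
python3 -m crank '[{"linear":[-0.03,0.25,0],"rot":[0,0,0],"hand":0},{"linear":[-0.03,0.2,0],"rot":[0,0,0],"hand":0},{"linear":[-0.02,0.2,0],"rot":[0,0,0],"hand":0},{"linear":[-0.02,0.2,0],"rot":[0,0,0],"hand":0},{"linear":[-0.02,0.2,0],"rot":[0,0,0],"hand":0},{"linear":[-0.02,0.2,0],"rot":[0,0,0],"hand":0},{"linear":[-0.02,0.2,0],"rot":[0,0,0],"hand":0}]'
python3 err.py .573 .049 .155 6 0
```

```text
clock: 3.32
tool_pos: [0.5778, 0.043, 0.1627]
orientation: [163.5, 89.1, -10.6]
force: [-0.7, 0.2, 0.3]
opening: 0.0001
clock 3.33 pos [0.5778 0.043  0.1627] q [ 24.   12.3 -15.3   0.6 -61.6  71.6] F [-0.7  0.2  0.3] open 0.0001
need linear [-0.08  0.1  -0.13] rot [0.03 0.18 0.02]
```

```bash
python3 - <<'E'
from h import *
s=snap("top");cv2.imwrite("pics/t2.png",cv2.resize(s["image"][100:260,180:420,::-1],(792,528)))
E
python3 err.py .573 .049 .155 6 0
```

```text
clock 3.38 pos [0.5779 0.044  0.1627] q [ 24.1  12.3 -15.3   0.6 -61.6  71.6] F [-0.   0.8  0.2] open 0.0004
need linear [-0.08  0.08 -0.13] rot [0.03 0.18 0.02]
```

View pics/t2.png

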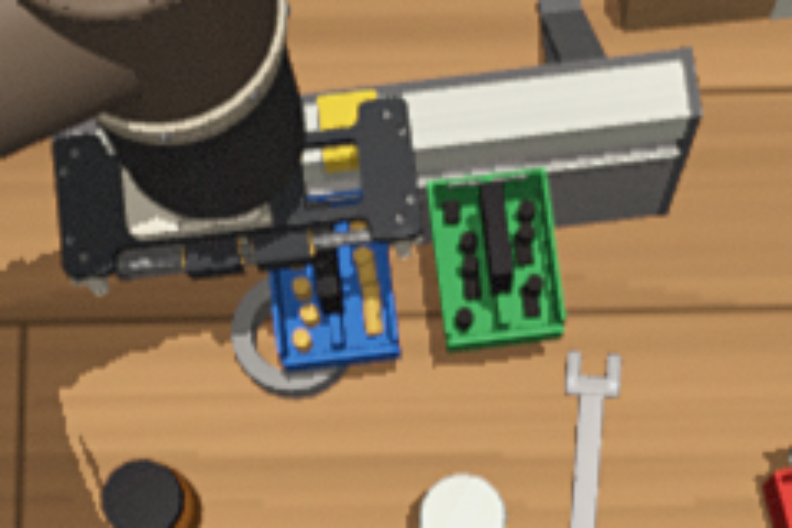

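```bash
python3 - <<'E'
from h import *
s=snap("wrist");cv2.imwrite("pics/w2.png",s["image"][:,:,::-1])
s=snap("scene");cv2.imwrite("pics/s2.png",cv2.resize(s["image"][180:380,180:420,::-1],(720,600)))
E
```

```text
(no output)
```

View pics/w2.png

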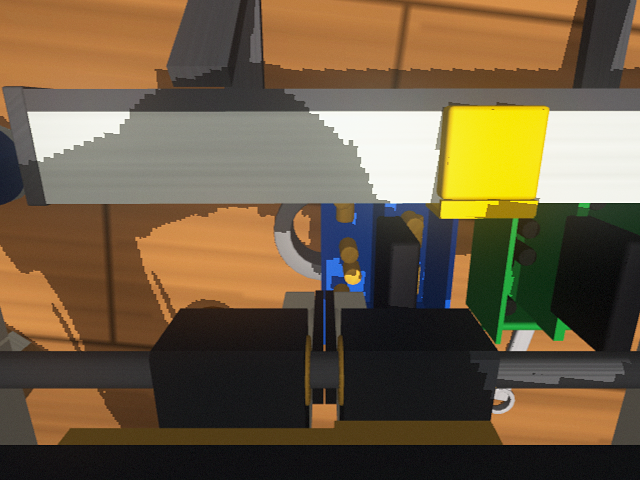

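View pics/s2.png

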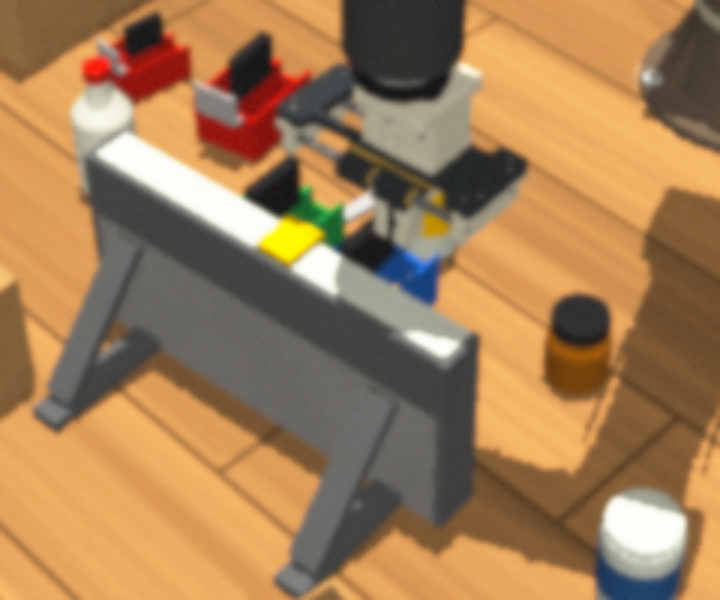

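Wrist view: the closed fingers at (325,300) are now on the +y side of blue's rib (400,250), and blue hasn't moved. So they passed over or around the rib. I'll check the true heights from the depth.

```bash
python3 - <<'E'
from h import *
s=snap("wrist");P=cloud(s);T=s["W"]@np.linalg.inv(s["hand_eye"])
print("tcp proj",proj(s,T[:3,3]).__repr__(),T[:3,3].round(3))
for u,v in [(325,295),(325,320),(350,300),(300,300),(398,225),(398,245),(404,280),(345,280),(440,240),(490,150),(250,150),(575,230)]:
    print((u,v),s["depth"][v,u].round(3),P[v,u].round(3))
E
```

```text
tcp proj (np.float64(324.62925563465654), np.float64(279.09248895362396)) [0.578 0.043 0.163]
(325, 295) 0.169 [0.586 0.044 0.2  ]
(325, 320) 0.15 [0.586 0.044 0.22 ]
(350, 300) 0.162 [0.589 0.034 0.207]
(300, 300) 0.161 [0.587 0.054 0.207]
(398, 225) 0.209 [0.607 0.008 0.153]
(398, 245) 0.183 [0.605 0.013 0.18 ]
(404, 280) 0.189 [0.588 0.007 0.179]
(345, 280) 0.268 [0.555 0.027 0.106]
(440, 240) 0.246 [ 0.592 -0.026  0.119]
(490, 150) 0.148 [ 0.651 -0.009  0.204]
(250, 150) 0.158 [0.641 0.078 0.193]
(575, 230) 0.218 [ 0.612 -0.087  0.145]
```

```bash
python3 - <<'E'
from h import *
s=snap("wrist");P=cloud(s)
for z in (.163,.17,.18,.19): print(z,np.round(proj(s,[.587,.044,z]),1),np.round(proj(s,[.569,.044,z]),1))
im=s["image"][250:340,260:420,::-1];cv2.imwrite("pics/w3.png",cv2.resize(im,(800,450),interpolation=cv2.INTER_CUBIC))
for v in range(282,300,2): print(v,[P[v,u].round(3).tolist() for u in (290,325,352)])
E
```

```text
0.163 [323.1 262.1] [319.5 295.2]
0.17 [323.2 267.3] [319.4 301.3]
0.18 [323.2 275.2] [319.3 310.8]
0.19 [323.3 284.1] [319.1 321.2]
282 [[0.503, 0.066, -0.001], [0.542, 0.038, 0.082], [0.554, 0.021, 0.105]]
284 [[0.501, 0.066, -0.001], [0.54, 0.038, 0.082], [0.542, 0.018, 0.082]]
286 [[0.499, 0.066, -0.001], [0.539, 0.038, 0.083], [0.541, 0.018, 0.082]]
288 [[0.497, 0.066, -0.001], [0.537, 0.037, 0.082], [0.539, 0.018, 0.082]]
290 [[0.495, 0.066, -0.002], [0.536, 0.037, 0.082], [0.538, 0.018, 0.083]]
292 [[0.586, 0.058, 0.2], [0.586, 0.043, 0.197], [0.589, 0.032, 0.2]]
294 [[0.586, 0.058, 0.201], [0.586, 0.043, 0.198], [0.589, 0.033, 0.202]]
296 [[0.586, 0.057, 0.203], [0.586, 0.043, 0.199], [0.589, 0.033, 0.203]]
298 [[0.586, 0.057, 0.205], [0.586, 0.043, 0.202], [0.589, 0.033, 0.205]]
```

View pics/w3.png

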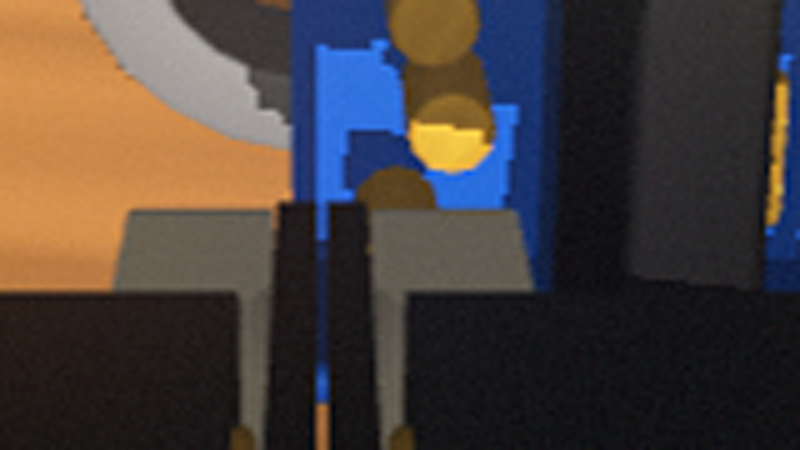

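```bash
python3 - <<'E'
from h import *
s=snap("scene");P=cloud(s)
im=s["image"][215:275,275:355,::-1];cv2.imwrite("pics/s3.png",cv2.resize(im,(800,600),interpolation=cv2.INTER_CUBIC))
print(np.round(proj(s,[.578,.044,.163]),1),np.round(proj(s,[.578,.044,.197]),1))
u0=int(proj(s,[.578,.044,.163])[0])
for v in range(236,272,3): print(v,[P[v,u].round(3).tolist() for u in (u0-6,u0,u0+6)])
E
```

```text
[312.3 267.8] [312.4 257.7]
236 [[0.597, 0.041, 0.277], [0.6, 0.064, 0.292], [0.599, 0.082, 0.303]]
239 [[0.61, 0.055, 0.284], [0.601, 0.065, 0.285], [0.596, 0.079, 0.291]]
242 [[0.614, 0.059, 0.28], [0.609, 0.073, 0.286], [0.594, 0.078, 0.279]]
245 [[0.614, 0.058, 0.27], [0.611, 0.075, 0.279], [0.6, 0.084, 0.278]]
248 [[0.587, 0.031, 0.227], [0.612, 0.076, 0.271], [0.604, 0.088, 0.274]]
251 [[0.588, 0.032, 0.217], [0.585, 0.05, 0.228], [0.574, 0.059, 0.227]]
254 [[0.591, 0.035, 0.212], [0.585, 0.05, 0.218], [0.57, 0.055, 0.211]]
257 [[0.588, 0.032, 0.198], [0.589, 0.054, 0.213], [0.572, 0.057, 0.205]]
260 [[0.568, 0.012, 0.162], [0.587, 0.052, 0.201], [0.437, -0.072, 0.018]]
263 [[0.569, 0.013, 0.152], [0.543, 0.008, 0.131], [0.439, -0.07, 0.009]]
266 [[0.57, 0.014, 0.143], [0.542, 0.007, 0.12], [0.528, 0.015, 0.115]]
269 [[0.565, 0.008, 0.125], [0.541, 0.006, 0.107], [0.531, 0.018, 0.109]]
```

View pics/s3.png

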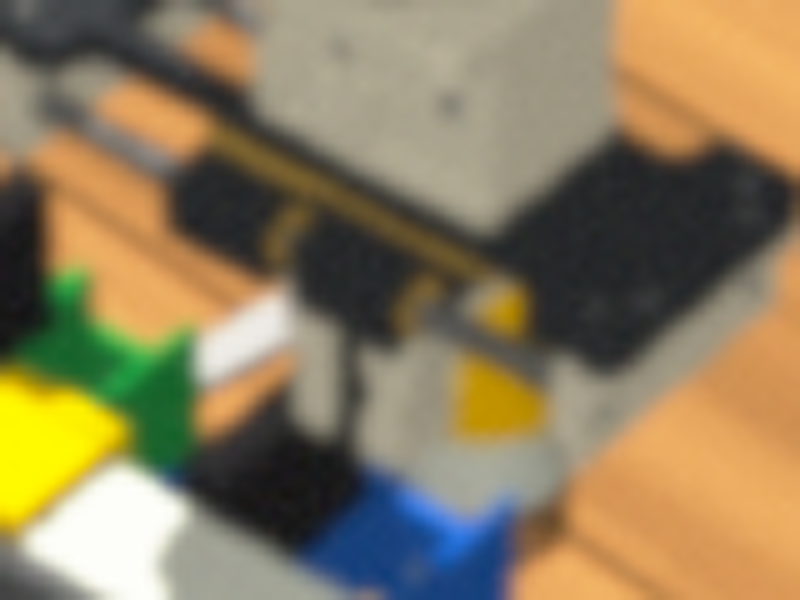

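The scene depth agrees: the real fingertips end at z≈0.197 while the reported TCP is 0.163. So the tips are 34 mm behind the reported TCP along the tool axis. That is why they passed over the rib at z=0.181. I'll build this offset in, go back and push again.

```bash
cat > err.py <<'E'
from h import *
import sys
# err.py tipx tipy tipz yaw lean : true fingertip target (34 mm behind reported TCP)
OFF=.034
x,y,z,yaw,lean=map(float,sys.argv[1:6])
o=monitor.get_obs();R=Rn.from_euler('xyz',o["orientation"],degrees=True)
T0=Rn.from_matrix(np.array([[0,0,-1.],[0,-1,0],[-1,0,0]]))
T=Rn.from_euler('z',yaw,degrees=True)*Rn.from_euler('y',lean,degrees=True)*T0
tip=o["tool_pos"]-OFF*R.as_matrix()[:,0]
tgt=np.array([x,y,z])+OFF*T.as_matrix()[:,0]
E=(Rn.from_euler('z',6,degrees=True).inv()*R*T0.inv()).as_euler('zyx',degrees=True)
print("clock",round(o["clock"],2),"tip",tip.round(4),"yaw",(E[0]+6).round(1),"lean",E[1].round(1),"roll",E[2].round(1),"q",o["joint_pos"].round(1),"F",o["force"].round(1),"M",o["moment"].round(2),"open",round(o["opening"],4))
print("need linear",((tgt-o["tool_pos"])/.06).round(2),"rot",(np.rad2deg((T*R.inv()).as_rotvec())/5).round(2))
E
python3 -m crank '[{"linear":[0,0,0.6],"rot":[0,0,0],"hand":0},{"linear":[0.03,-0.8,0],"rot":[0,0.1,0],"hand":0},{"linear":[0.03,-0.7,0],"rot":[0,0.05,0],"hand":0},{"linear":[0,0,0],"rot":[0,0,0],"hand":0}]'; python3 err.py .582 -.047 .154 6 0
```

```text
clock: 4.12
tool_pos: [0.5816, -0.0518, 0.1995]
orientation: [108.4, 89.8, -65.7]
force: [0.8, 0.5, -0.3]
opening: 0.0006
clock 4.12 tip [ 0.5815 -0.0517  0.2335] yaw 5.9 lean -0.1 roll -0.2 q [ 14.3  11.8 -10.9   0.3 -67.3  81.5] F [ 0.8  0.5 -0.3] M [-0.    0.02  0.01] open 0.0006
need linear [ 0.01  0.08 -1.33] rot [0.04 0.02 0.03]
```

```bash
python3 -m crank '[{"linear":[0,0,-0.7],"rot":[0,0,0],"hand":0},{"linear":[0,0.08,-0.6],"rot":[0,0,0],"hand":0},{"linear":[0,0,0],"rot":[0,0,0],"hand":0}]'; python3 err.py .582 -.047 .154 6 0;  python3 -m crank '[{"linear":[-0.02,0.2,0],"rot":[0,0,0],"hand":0},{"linear":[-0.02,0.2,0],"rot":[0,0,0],"hand":0},{"linear":[-0.02,0.2,0],"rot":[0,0,0],"hand":0}]'; python3 err.py .582 -.047 .154 6 0
```

```text
clock: 4.5
tool_pos: [0.5819, -0.048, 0.1206]
orientation: [129.8, 89.7, -44.5]
force: [0.3, -0.6, 0.3]
opening: 0.0003
clock 4.5 tip [ 0.5818 -0.0479  0.1546] yaw 5.7 lean -0.2 roll -0.2 q [ 14.6  15.3 -17.3   0.3 -57.3  80.9] F [ 0.3 -0.6  0.3] M [-0.05  0.02  0.09] open 0.0003
need linear [ 0.    0.02 -0.01] rot [0.04 0.04 0.06]
clock: 4.88
tool_pos: [0.5801, -0.0101, 0.1243]
orientation: [150.3, 89.5, -24.0]
force: [0.4, -2.6, -2.0]
opening: 0.0002
clock 4.88 tip [ 0.5798 -0.0099  0.1583] yaw 5.7 lean -0.4 roll -0.3 q [ 18.6  14.6 -17.7   0.4 -57.3  76.9] F [ 0.4 -2.6 -2. ] M [-0.98 -0.04  0.03] open 0.0002
need linear [ 0.03 -0.62 -0.07] rot [0.04 0.09 0.06]
```

```bash
python3 -m crank '[{"linear":[-0.02,0.2,-0.04],"rot":[0,0,0],"hand":0},{"linear":[-0.02,0.2,-0.04],"rot":[0,0,0],"hand":0},{"linear":[-0.02,0.2,-0.03],"rot":[0,0,0],"hand":0},{"linear":[-0.02,0.2,-0.03],"rot":[0,0,0],"hand":0}]'; python3 err.py .582 -.047 .154 6 0
cat > bins.py <<'E'
from h import *
s=snap("top"); im=s["image"];P=cloud(s);ok=s["depth"]>0
hsv=cv2.cvtColor(im,cv2.COLOR_RGB2HSV);H,S,V=[hsv[...,i].astype(int) for i in range(3)]
c,sn=np.cos(np.deg2rad(6)),np.sin(np.deg2rad(6))
Q=(P-np.array([.631,-.0305,0]))@np.array([[c,-sn,0],[sn,c,0],[0,0,1]])
for n,m in (("blue",(H>105)&(H<125)&(S>150)&(V>50)&(P[...,0]>.5)&(P[...,2]>.06)),("green",(H>50)&(H<75)&(S>150))):
    m=ok&m&(abs(Q[...,0]+.05)<.06); q=Q[m]
    if len(q): print(n,m.sum(),"stand y lo/hi",np.percentile(q[:,1],[1,99]).round(4),"mid",np.percentile(q[:,1],[1,99]).mean().round(4))
cv2.imwrite("pics/tb.png",cv2.resize(im[100:260,180:420,::-1],(792,528)))
E
python3 bins.py
```

```text
clock: 5.38
tool_pos: [0.5762, 0.0415, 0.118]
orientation: [157.1, 89.3, -17.2]
force: [0.2, -2.2, 2.0]
opening: 0.0002
clock 5.38 tip [0.5758 0.0416 0.152 ] yaw 5.8 lean -0.7 roll -0.3 q [ 23.9  14.6 -18.7   0.6 -56.2  71.6] F [ 0.2 -2.2  2. ] M [-0.91 -0.04  0.01] open 0.0002
need linear [ 0.1  -1.48  0.03] rot [0.04 0.14 0.05]
blue 832 stand y lo/hi [0.0637 0.6407] mid 0.3522
green 678 stand y lo/hi [-0.0995 -0.0267] mid -0.0631
```

View pics/tb.png

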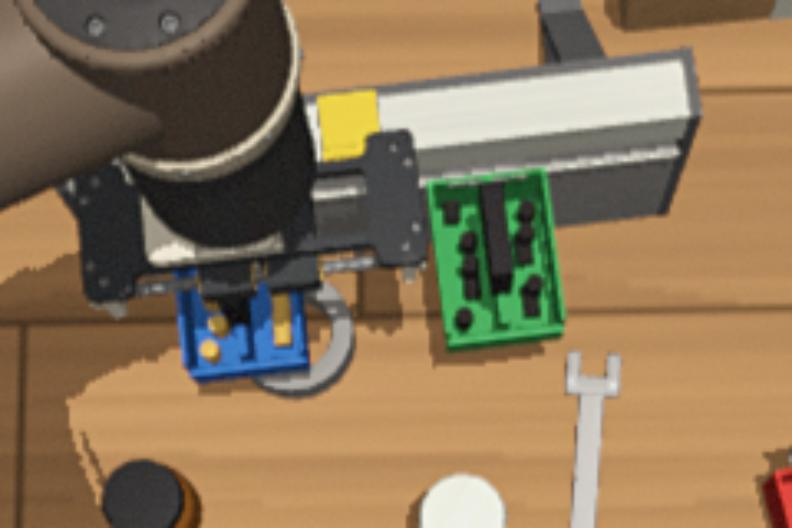

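Blue slides now; it has reached mid≈0.101 in the stand frame (crop (245,330)). I'll give it a bit more, then push green the other way.

```bash
python3 -m crank '[{"linear":[-0.02,0.2,-0.01],"rot":[0,0.05,0],"hand":0},{"linear":[0.05,-0.5,0],"rot":[0,0.1,0],"hand":0},{"linear":[0.06,-0.5,0],"rot":[0,0,0],"hand":0},{"linear":[0.06,-0.5,0],"rot":[0,0,0],"hand":0},{"linear":[0.04,-0.3,0],"rot":[0,0,0],"hand":0},{"linear":[0,0,0],"rot":[0,0,0],"hand":0}]'; python3 err.py .590 -.08 .152 6 0; python3 bins.py
```

```text
clock: 6.18
tool_pos: [0.587, -0.0509, 0.1144]
orientation: [2.4, 89.7, -171.8]
force: [0.3, -0.4, -0.9]
opening: 0.0007
clock 6.17 tip [ 0.5872 -0.0508  0.1484] yaw 5.9 lean 0.3 roll -0.0 q [ 14.   16.4 -16.4  -0.  -57.5  81.9] F [ 0.3 -0.4 -0.9] M [-0.07  0.    0.  ] open 0.0007
need linear [ 0.05 -0.49  0.06] rot [ 0.01 -0.06  0.02]
blue 1189 stand y lo/hi [0.0792 0.6406] mid 0.3599
green 417 stand y lo/hi [-0.099  -0.0282] mid -0.0636
```

```bash
python3 -m crank '[{"linear":[0.02,-0.2,0.05],"rot":[0,0,0],"hand":0},{"linear":[0.02,-0.17,0],"rot":[0,0,0],"hand":0},{"linear":[0.02,-0.17,0],"rot":[0,0,0],"hand":0},{"linear":[0.02,-0.17,0],"rot":[0,0,0],"hand":0}]'; python3 err.py .590 -.08 .152 6 0; python3 bins.py
```

```text
clock: 6.72
tool_pos: [0.5918, -0.0929, 0.1176]
orientation: [-10.7, 89.7, 175.3]
force: [-0.8, 2.5, 1.4]
opening: 0.0004
clock 6.72 tip [ 0.592  -0.0929  0.1516] yaw 6.1 lean 0.3 roll 0.1 q [  9.7  17.1 -14.9  -0.1 -58.3  86.4] F [-0.8  2.5  1.4] M [ 0.76  0.37 -0.01] open 0.0004
need linear [-0.03  0.21  0.01] rot [-0.   -0.06 -0.01]
blue 930 stand y lo/hi [0.079  0.6406] mid 0.3598
green 444 stand y lo/hi [-0.1204 -0.0472] mid -0.0838
```

Green is at mid≈-0.084 and blue at mid≈+0.117, so there are about 24 mm free on each side of the red bin's place. Now up and over to the red bin.

```bash
python3 -m crank '[{"linear":[0,0.1,0],"rot":[0,0,0],"hand":0},{"linear":[0,0,0.8],"rot":[0,0,0],"hand":0},{"linear":[0,0,0.8],"rot":[0,0,0],"hand":0},{"linear":[-0.5,-0.65,0],"rot":[0,-0.5,0.2],"hand":1},{"linear":[-0.5,-0.65,0],"rot":[0,-0.5,0.2],"hand":1},{"linear":[-0.5,-0.65,0],"rot":[0,-0.5,0.2],"hand":1},{"linear":[-0.5,-0.65,0],"rot":[0,-0.5,0.2],"hand":1},{"linear":[-0.4,-0.65,0],"rot":[0,-0.5,0.2],"hand":1},{"linear":[-0.3,-0.65,0],"rot":[0,-0.5,0.2],"hand":1},{"linear":[0,0,0],"rot":[0,0,0],"hand":1}]'; python3 err.py .39 -.335 .17 13 -20
```

```text
clock: 8.02
tool_pos: [0.426, -0.3264, 0.2178]
orientation: [169.1, 74.6, 1.5]
force: [-1.0, 0.2, -0.6]
opening: 0.0647
clock 8.03 tip [ 0.417  -0.3266  0.2506] yaw 12.3 lean -15.3 roll -1.2 q [-21.5  -0.9 -21.6  -7.2 -55.2 127.3] F [-1.   0.2 -0.6] M [-0.04  0.86  0.01] open 0.0647
need linear [-0.41 -0.1  -1.33] rot [ 0.77 -0.83  0.21]
```

```bash
python3 -m crank '[{"linear":[-0.1,-0.05,-0.5],"rot":[0.4,-0.45,0.1],"hand":1},{"linear":[-0.1,-0.05,-0.5],"rot":[0.4,-0.4,0.1],"hand":1},{"linear":[0,0,-0.3],"rot":[0,0,0],"hand":1},{"linear":[0,0,0],"rot":[0,0,0],"hand":1}]'; python3 err.py .41 -.330 .15 13 -20
python3 - <<'E'
from h import *
s=snap("wrist");cv2.imwrite("pics/w4.png",s["image"][:,:,::-1]);P=cloud(s);ok=s["depth"]>0
hsv=cv2.cvtColor(s["image"],cv2.COLOR_RGB2HSV)
m=ok&(P[...,2]>.094)&(P[...,2]<.107)&(np.hypot(P[...,0]-.415,P[...,1]+.329)<.045)&(hsv[...,2]<110)
r=cv2.minAreaRect(P[m][:,:2].astype(np.float32)*1000);print(m.sum(),r,np.median(P[m][:,2]))
m=ok&(abs(P[...,2]-.055)<.004)&(np.hypot(P[...,0]-.415,P[...,1]+.329)<.075)&(hsv[...,1]>150)
print(m.sum(),cv2.minAreaRect(P[m][:,:2].astype(np.float32)*1000))
E
```

```text
clock: 8.52
tool_pos: [0.4153, -0.3314, 0.1392]
orientation: [-179.7, 69.6, 13.2]
force: [0.3, 0.8, -0.1]
opening: 0.0877
clock 8.53 tip [ 0.4038 -0.3341  0.1711] yaw 13.4 lean -20.2 roll 2.7 q [-29.4   3.9 -24.6 -18.6 -47.7 143.2] F [ 0.3  0.8 -0.1] M [-0.35  1.1  -0.04] open 0.0877
need linear [ 0.1   0.07 -0.35] rot [-0.04  0.07  0.01]
2024 ((414.8434143066406, -327.8193054199219), (59.574398040771484, 13.513128280639648), 11.9755277633667) 0.10047587289924907
2067 ((414.8949279785156, -327.44061279296875), (100.300537109375, 76.15924072265625), 12.10949420928955)
```

View pics/w4.png

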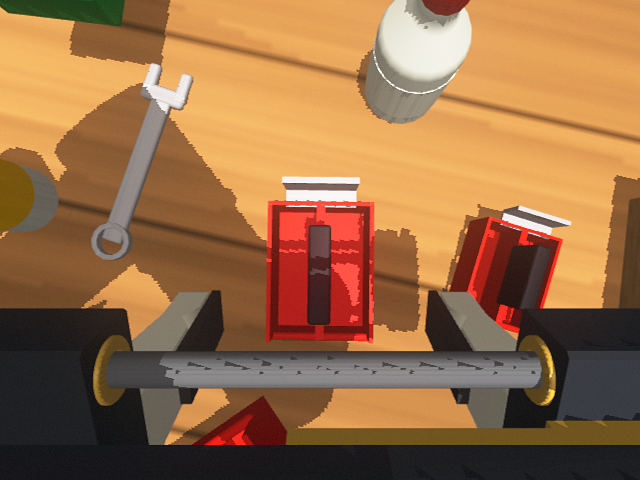

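The wrist view shows the bin between the fingers (rib at (318,275), hook at the top at (320,188)). Two views agree: centre (0.415,-0.3277), yaw 12°, rib top z=0.1005. The rim is 100×76 mm, so it's the right bin. Now centring and descending.

```bash
python3 -m crank '[{"linear":[0.18,0.1,-0.6],"rot":[-0.05,0.1,-0.28],"hand":1},{"linear":[0,0,0],"rot":[0,0,0],"hand":1}]'; python3 err.py .415 -.3276 .075 12 -20
```

```text
clock: 8.82
tool_pos: [0.4291, -0.3256, 0.1063]
orientation: [179.2, 70.0, 10.9]
force: [-0.1, 0.8, 0.1]
opening: 0.0874
clock 8.82 tip [ 0.4177 -0.3278  0.1382] yaw 12.1 lean -19.9 roll 1.8 q [-26.9   6.2 -27.2 -18.2 -42.1 140.7] F [-0.1  0.8  0.1] M [-0.26  1.08  0.04] open 0.0874
need linear [-0.05  0.01 -1.05] rot [0.06 0.01 0.06]
```

```bash
python3 -m crank '[{"linear":[-0.03,0,-0.55],"rot":[0.05,0,0.05],"hand":1},{"linear":[-0.02,0,-0.5],"rot":[0,0,0],"hand":1},{"linear":[0,0,0],"rot":[0,0,0],"hand":1}]'; python3 err.py .415 -.3276 .075 12 -20
```

```text
clock: 9.2
tool_pos: [0.4308, -0.3269, 0.0488]
orientation: [178.7, 69.6, 11.1]
force: [-0.7, 0.2, 0.3]
opening: 0.0876
clock 9.2 tip [ 0.4192 -0.3292  0.0807] yaw 12.8 lean -20.3 roll 1.9 q [-27.9  11.2 -29.2 -22.2 -35.5 146.8] F [-0.7  0.2  0.3] M [-0.27  1.11  0.03] open 0.0876
need linear [-0.07  0.03 -0.1 ] rot [ 0.07  0.1  -0.07]
```

```bash
python3 -m crank '[{"linear":[-0.07,0.03,-0.13],"rot":[0.05,0.1,-0.07],"hand":1},{"linear":[0,0,0],"rot":[0,0,0],"hand":0},{"linear":[0,0,0],"rot":[0,0,0],"hand":0},{"linear":[0,0,0],"rot":[0,0,0],"hand":0},{"linear":[0,0,0],"rot":[0,0,0],"hand":0},{"linear":[0,0,0],"rot":[0,0,0],"hand":0},{"linear":[0,0,0],"rot":[0,0,0],"hand":0},{"linear":[0,0,0],"rot":[0,0,0],"hand":0}]'; python3 err.py .415 -.3276 .075 12 -20
```

```text
clock: 10.2
tool_pos: [0.4295, -0.3267, 0.0466]
orientation: [178.8, 69.7, 11.0]
force: [0.7, 0.4, 0.0]
opening: 0.0232
clock 10.2 tip [ 0.4179 -0.329   0.0785] yaw 12.5 lean -20.2 roll 1.8 q [-27.8  11.3 -29.5 -22.1 -35.2 146.5] F [0.7 0.4 0. ] M [-0.22  1.1  -0.02] open 0.0232
need linear [-0.05  0.03 -0.06] rot [ 0.07  0.07 -0.02]
```

```bash
python3 -m crank '[{"linear":[0,0,0],"rot":[0,0,0],"hand":0},{"linear":[0,0,0],"rot":[0,0,0],"hand":0},{"linear":[0,0,0],"rot":[0,0,0],"hand":0}]'; python3 err.py .415 -.3276 .075 12 -20
```

```text
clock: 10.58
tool_pos: [0.4292, -0.3266, 0.0462]
orientation: [178.9, 69.8, 11.1]
force: [0.1, -0.7, 1.0]
opening: 0.014
clock 10.57 tip [ 0.4176 -0.3288  0.0781] yaw 12.5 lean -20.1 roll 1.9 q [-27.8  11.3 -29.5 -22.1 -35.2 146.5] F [ 0.1 -0.7  1. ] M [-0.31  1.08 -0.02] open 0.014
need linear [-0.05  0.02 -0.05] rot [ 0.06  0.06 -0.02]
```

Gripped at 14 mm. I'll store the bin's pose in the tool frame and lift.

```bash
cat > plan.py <<'E'
from h import *
import sys,json,os
def tool():
    o=monitor.get_obs();T=np.eye(4);T[:3,:3]=Rn.from_euler('xyz',o["orientation"],degrees=True).as_matrix();T[:3,3]=o["tool_pos"];return T,o
SO=np.array([.631,-.0305,0]);SY=6.0
Sm=np.eye(4);Sm[:3,:3]=Rn.from_euler('z',SY,degrees=True).as_matrix();Sm[:3,3]=SO
YM=.0168
def bintool(): return np.load("bt.npy")
def hookstate():
    T,o=tool();B=np.linalg.inv(Sm)@T@bintool()
    h=(B@[.05,0,.05,1])[:3]; e=Rn.from_matrix(B[:3,:3]).as_euler('zyx',degrees=True)
    return h,e,o
if __name__=="__main__":
    hx,hz,tilt=map(float,sys.argv[1:4]); yo=float(sys.argv[4]) if len(sys.argv)>4 else 0
    h,e,o=hookstate()
    print("clock",round(o["clock"],2),"hook mm",(h*1000).round(1),"yaw/tilt/roll",e.round(1),"q",o["joint_pos"].round(0),"F",o["force"].round(1),"M",o["moment"].round(2),"open",round(o["opening"],4))
    B=np.eye(4);B[:3,:3]=Rn.from_euler('y',tilt,degrees=True).as_matrix()
    B[:3,3]=np.array([hx/1000,YM+yo/1000,hz/1000])-B[:3,:3]@[.05,0,.05]
    T,_=tool();G=Sm@B@np.linalg.inv(bintool())
    print("need linear",((G[:3,3]-T[:3,3])/.06).round(2),"rot",(Rn.from_matrix(G[:3,:3]@T[:3,:3].T).as_rotvec(degrees=True)/5).round(2))
E
python3 - <<'E'
from plan import *
T,o=tool();B=np.eye(4);B[:3,:3]=Rn.from_euler('z',12.05,degrees=True).as_matrix();B[:3,3]=[.4149,-.3276,0]
np.save("bt.npy",np.linalg.inv(T)@B)
E
python3 -m crank '[{"linear":[0,0,0.5],"rot":[0,0,0],"hand":0},{"linear":[0,0,0.9],"rot":[0,0,0],"hand":0},{"linear":[0,0,0.9],"rot":[0,0,0],"hand":0},{"linear":[0,0,0.9],"rot":[0,0,0],"hand":0},{"linear":[0,0,0],"rot":[0,0,0],"hand":0}]'; python3 plan.py -70 240 0
python3 - <<'E'
from h import *
s=snap("wrist");cv2.imwrite("pics/w5.png",s["image"][:,:,::-1])
E
```

```text
clock: 11.2
tool_pos: [0.4257, -0.3248, 0.2414]
orientation: [179.7, 70.1, 11.7]
force: [0.0, 0.8, -3.4]
opening: 0.0138
clock 11.2 hook mm [-199.5 -265.6  245. ] yaw/tilt/roll [6.  0.3 0.2] q [-27.  -2. -17. -14. -59. 134.] F [ 0.   0.8 -3.4] M [-0.34  1.38 -0.03] open 0.0138
need linear [ 1.64  4.97 -0.09] rot [-0.04 -0.07 -1.2 ]
```

View pics/w5.png

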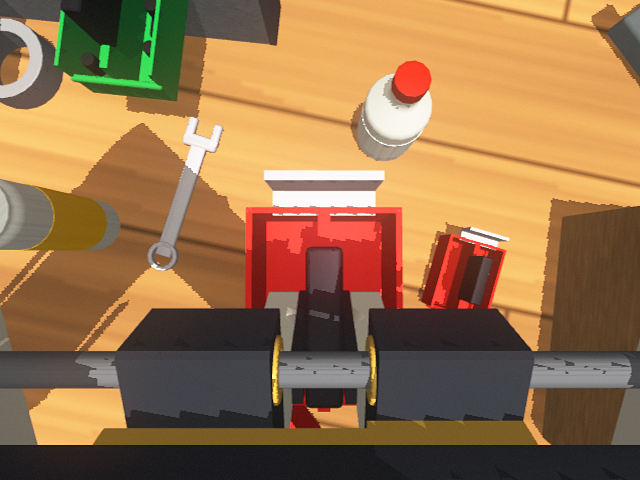

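The bin is held straight in the jaws (rim 247–402 at v≈210, hook at (325,182)) and clear of the bench. I'll check its tilt in the hand from the depth before moving on.

```bash
cat > slip.py <<'E'
from plan import *
s=snap("wrist");T,_=tool();P=cloud(s);ok=(s["depth"]>0)&(s["depth"]<.4)
Bw=T@bintool();Q=(P-Bw[:3,3])@Bw[:3,:3]
hsv=cv2.cvtColor(s["image"],cv2.COLOR_RGB2HSV);S=hsv[...,1]
red=ok&((hsv[...,0]<6)|(hsv[...,0]>173))&(S>140)
# side rims and back rim: z near 55
m=red&(abs(Q[...,2]-.055)<.012)&(abs(abs(Q[...,1])-.0365)<.004)&(abs(Q[...,0])<.047); q=Q[m]
if len(q)>30: 
    A=np.c_[q,np.ones(len(q))][:,[0,1,3]];c=np.linalg.lstsq(A,q[:,2],rcond=None)[0];r=q[:,2]-A@c
    print("side rim",len(q),"z0",(c[2]*1000).round(1),"slope x deg",np.rad2deg(c[0]).round(2),"slope y",np.rad2deg(c[1]).round(2),"xrange",q[:,0].min().round(3),q[:,0].max().round(3))
g=ok&(hsv[...,2]<110)&(abs(Q[...,1])<.0065)&(abs(Q[...,2]-.101)<.012)&(Q[...,0]>-.01)&(Q[...,0]<.027);q=Q[g]
print("rib top",len(q),"z",np.median(q[:,2]).round(4),"slope deg",np.rad2deg(np.polyfit(q[:,0],q[:,2],1)[0]).round(2) if len(q)>10 else None)
b=red&(abs(Q[...,2]-.055)<.012)&(Q[...,0]>.035)&(Q[...,0]<.06)
q=Q[b];print("back rim x hi",np.percentile(q[:,0],98).round(4),"y",np.percentile(q[:,1],[1,99]).round(4))
h=ok&(S<60)&(Q[...,2]>.074)&(Q[...,0]>.05)&(Q[...,0]<.075)&(abs(Q[...,1])<.035);q=Q[h]
print("upstand",len(q),np.percentile(q,[2,50,98],axis=0).round(4).tolist())
E
python3 slip.py
```

```text
side rim 2009 z0 53.3 slope x deg 0.97 slope y -0.16 xrange 0.0 0.047
rib top 2721 z 0.1026 slope deg -0.65
back rim x hi 0.0501 y [-0.0396  0.0357]
upstand 1224 [[0.058, -0.0258, 0.081], [0.0598, -0.0024, 0.0857], [0.0619, 0.0221, 0.0871]]
```

```bash
python3 - <<'E'
import numpy as np
b=np.load("bt.npy");b[:3,3]-=.0019*b[:3,1];np.save("bt.npy",b);print(b.round(4))
E
python3 -m crank '[{"linear":[0.2,0.6,0.05],"rot":[0,0,-0.2],"hand":0},{"linear":[0.27,0.83,0.05],"rot":[0,0,-0.2],"hand":0},{"linear":[0.27,0.83,0.05],"rot":[0,0,-0.2],"hand":0},{"linear":[0.27,0.83,0.05],"rot":[0,0,-0.2],"hand":0},{"linear":[0.27,0.83,0.05],"rot":[0,0,-0.2],"hand":0},{"linear":[0.2,0.7,0.05],"rot":[0,0,-0.2],"hand":0},{"linear":[0,0,0],"rot":[0,0,0],"hand":0}]'; python3 plan.py -70 200 35
```

```text
[[ 3.456e-01 -5.800e-03 -9.384e-01  3.850e-02]
 [ 5.000e-04 -1.000e+00  6.400e-03 -4.000e-04]
 [-9.384e-01 -2.600e-03 -3.456e-01  2.930e-02]
 [ 0.000e+00  0.000e+00  0.000e+00  1.000e+00]]
clock: 12.18
tool_pos: [0.506, -0.0369, 0.2383]
orientation: [-178.0, 71.7, 7.5]
force: [0.2, 0.1, -2.7]
opening: 0.0137
clock 12.18 hook mm [-89.    6.5 240.9] yaw/tilt/roll [-0.4  1.9  1. ] q [ 22. -10. -33.   6. -49.  70.] F [ 0.2  0.1 -2.7] M [-0.24  1.38 -0.02] open 0.0137
need linear [ 0.37  0.21 -0.35] rot [-0.86  6.57  0.14]
```

```bash
python3 -m crank '[{"linear":[0.05,0.03,-0.05],"rot":[-0.12,0.94,0.02],"hand":0},{"linear":[0.05,0.03,-0.05],"rot":[-0.12,0.94,0.02],"hand":0},{"linear":[0.05,0.03,-0.05],"rot":[-0.12,0.94,0.02],"hand":0},{"linear":[0.05,0.03,-0.05],"rot":[-0.12,0.94,0.02],"hand":0},{"linear":[0.05,0.03,-0.05],"rot":[-0.12,0.94,0.02],"hand":0},{"linear":[0.05,0.03,-0.05],"rot":[-0.12,0.94,0.02],"hand":0},{"linear":[0.05,0.03,-0.05],"rot":[-0.12,0.94,0.02],"hand":0},{"linear":[0,0,0],"rot":[0,0,0],"hand":0}]'; python3 plan.py -60 135 36; python3 slip.py;  python3 - <<'E'
from h import *
s=snap("wrist");cv2.imwrite("pics/w6.png",s["image"][:,:,::-1])
E
```

```text
clock: 13.18
tool_pos: [0.5192, -0.0273, 0.2012]
orientation: [-0.6, 72.7, -174.5]
force: [0.1, -0.2, -3.4]
opening: 0.0142
clock 13.18 hook mm [-80.1  15.  182.4] yaw/tilt/roll [-0.2 37.5  0.6] q [ 16.  18.  -4.  -3. -86.  81.] F [ 0.1 -0.2 -3.4] M [ 0.06 -1.29  0.04] open 0.0142
need linear [ 0.32  0.06 -0.8 ] rot [-0.06 -0.32  0.04]
side rim 1728 z0 51.7 slope x deg 0.18 slope y -0.16 xrange 0.001 0.047
rib top 2508 z 0.0997 slope deg -0.98
back rim x hi 0.0506 y [-0.0369  0.038 ]
upstand 1224 [[0.0587, -0.023, 0.0749], [0.0604, 0.0023, 0.0826], [0.0625, 0.0244, 0.084]]
```

View pics/w6.png

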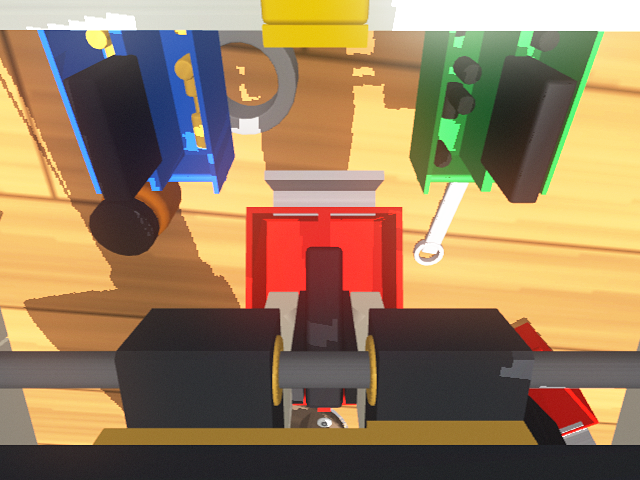

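Wrist view: the red bin is tilted with its hook at (325,185), blue on the left, green on the right, and the marker dead ahead at (315,30). I'll check marker and groove from this second view.

```bash
python3 - <<'E'
from plan import *
s=snap("wrist");P=cloud(s);ok=s["depth"]>0;Q=(P-SO)@Sm[:3,:3]
hsv=cv2.cvtColor(s["image"],cv2.COLOR_RGB2HSV);H,S,V=[hsv[...,i].astype(int) for i in range(3)]
m=ok&(H>22)&(H<32)&(S>180)&(Q[...,2]>.18);q=Q[m]
print("marker y",np.percentile(q[:,1],[1,99]).round(4),"x min",np.percentile(q[:,0],[1,5]).round(4),"z",np.percentile(q[:,2],[2,50,98]).round(4))
m=ok&(abs(Q[...,2]-.194)<.006)&(abs(Q[...,0])<.04)&(S<60)
for a,b in ((-.12,-.05),(.06,.12)):
    q=Q[m&(Q[...,1]>a)&(Q[...,1]<b)]; print("top edge x",len(q),np.percentile(q[:,0],[1,3]).round(4),"z",np.median(q[:,2]).round(4))
for n,mm in (("blue",(H>105)&(H<125)&(S>150)),("green",(H>50)&(H<75)&(S>150))):
    q=Q[ok&mm&(abs(Q[...,2]-.135)<.006)&(abs(Q[...,0]+.05)<.06)];print(n,np.percentile(q[:,1],[1,99]).round(4),"x",np.percentile(q[:,0],[1,99]).round(4),"z",np.median(q[:,2]).round(4))
E
```

```text
marker y [0.0012 0.0356] x min [-0.0031 -0.0024] z [0.2019 0.2035 0.205 ]
top edge x 3984 [0.0009 0.001 ] z 0.1936
top edge x 4843 [0.001  0.0011] z 0.1937
blue [0.0806 0.1562] x [-0.0963 -0.0087] z 0.1344
green [-0.1221 -0.0487] x [-0.0939 -0.0227] z 0.1344
```

```bash
sed -i 's/SO=np.array(\[.631,/SO=np.array([.6317,/; s/YM=.0168/YM=.018/' plan.py && python3 plan.py -60 129 35; python3 -m crank '[{"linear":[0.15,0.03,-0.45],"rot":[-0.03,-0.25,0.02],"hand":0},{"linear":[0.15,0.03,-0.45],"rot":[-0.03,-0.25,0.02],"hand":0},{"linear":[0,0,0],"rot":[0,0,0],"hand":0}]'; python3 plan.py -45 129 35
```

```text
clock 13.32 hook mm [-81.1  14.9 185.3] yaw/tilt/roll [-0.2 37.2  0.6] q [ 16.  17.  -4.  -3. -86.  81.] F [-0.5  0.8 -1.7] M [ 0.08 -1.25 -0.01] open 0.0137
need linear [ 0.33  0.09 -0.96] rot [-0.04 -0.45  0.03]
clock: 13.7
tool_pos: [0.5364, -0.0245, 0.1511]
orientation: [1.4, 75.9, -172.4]
force: [-0.5, -0.5, -1.9]
opening: 0.014
clock 13.7 hook mm [-62.4  15.9 134.1] yaw/tilt/roll [ 0.  34.3 -0.1] q [ 17.  19.  -8.  -2. -77.  80.] F [-0.5 -0.5 -1.9] M [ 0.01 -0.94 -0.02] open 0.014
need linear [ 0.29  0.06 -0.08] rot [-0.    0.14 -0.01]
```

```bash
python3 -m crank '[{"linear":[0.29,0.06,-0.08],"rot":[0,0.15,0],"hand":0},{"linear":[0,0,0],"rot":[0,0,0],"hand":0}]'; python3 plan.py -30 129 35.5;  python3 slip.py
```

```text
clock: 13.95
tool_pos: [0.554, -0.0213, 0.1498]
orientation: [0.9, 75.3, -172.8]
force: [0.0, -0.0, -2.5]
opening: 0.0141
clock 13.95 hook mm [-44.8  17.4 132.4] yaw/tilt/roll [ 0.1 34.9  0. ] q [ 16.  21.  -5.  -2. -78.  81.] F [ 0.  -0.  -2.5] M [ 0.08 -1.01 -0.01] open 0.0141
need linear [ 0.25  0.04 -0.05] rot [-0.02  0.12 -0.01]
side rim 1746 z0 51.5 slope x deg 0.38 slope y -0.29 xrange 0.001 0.047
rib top 3244 z 0.0996 slope deg -0.66
back rim x hi 0.0505 y [-0.0369  0.0382]
upstand 9785 [[0.0529, -0.0344, 0.1255], [0.0648, -0.0193, 0.1339], [0.0746, 0.0344, 0.1412]]
```

```bash
python3 -m crank '[{"linear":[0.25,0.04,-0.04],"rot":[0,0.12,0],"hand":0},{"linear":[0,0,0],"rot":[0,0,0],"hand":0}]'; python3 plan.py -19 129.5 35.5; python3 - <<'E'
from h import *
from plan import *
s=snap("wrist");cv2.imwrite("pics/w7.png",s["image"][:,:,::-1])
P=cloud(s);Q=(P-SO)@Sm[:3,:3]
# upstand top: grey pixels, y near marker, x<0
hsv=cv2.cvtColor(s["image"],cv2.COLOR_RGB2HSV)
m=(s["depth"]>0)&(hsv[...,1]<60)&(abs(Q[...,1]-.017)<.024)&(Q[...,0]<.0)&(Q[...,0]>-.03)&(Q[...,2]>.125)&(Q[...,2]<.165)
q=Q[m];print(len(q),np.percentile(q,[2,50,98],axis=0).round(4).tolist() if len(q) else 0)
T,_=tool();Bs=np.linalg.inv(Sm)@T@bintool()
for p in ([.058,0,.084],[.062,0,.084]): print("pred upstand top",(Bs@np.r_[p,1])[:3].round(4))
E
```

```text
clock: 14.25
tool_pos: [0.5686, -0.0193, 0.1509]
orientation: [0.5, 75.0, -173.2]
force: [-0.8, -0.3, -2.7]
opening: 0.0136
clock 14.25 hook mm [-30.2  17.9 133.4] yaw/tilt/roll [ 0.1 35.2  0.1] q [ 16.  23.  -3.  -2. -79.  81.] F [-0.8 -0.3 -2.7] M [ 0.05 -1.06  0.04] open 0.0136
need linear [ 0.19  0.02 -0.06] rot [-0.03  0.05 -0.01]
0 0
pred upstand top [-0.0045  0.0178  0.1569]
pred upstand top [-0.0012  0.0178  0.1546]
```

View pics/w7.png

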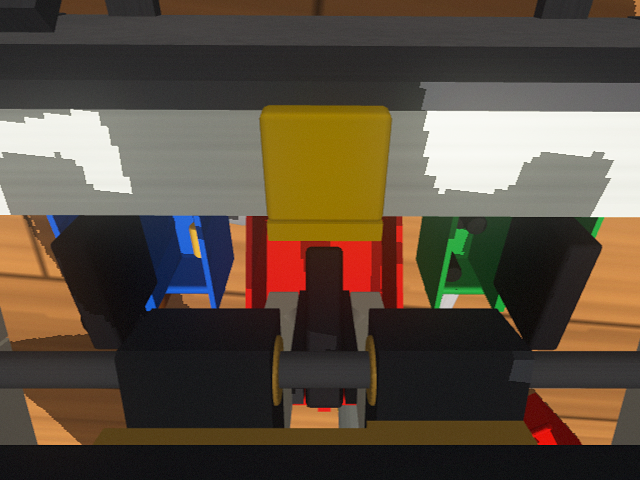

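The red bin (rim 247–403) lines up with the marker (262–390). The hook is out of this camera's sight, so I go by pose and force: lower it a little before entering.

```bash
python3 -m crank '[{"linear":[0,0,-0.09],"rot":[0,0.05,0],"hand":0},{"linear":[0,0,0],"rot":[0,0,0],"hand":0}]'; python3 plan.py -19 129.5 35.5
```

```text
clock: 14.55
tool_pos: [0.5671, -0.0195, 0.1467]
orientation: [0.3, 74.8, -173.4]
force: [-0.6, -0.6, -2.8]
opening: 0.0141
clock 14.55 hook mm [-31.7  17.8 129. ] yaw/tilt/roll [ 0.1 35.4  0.2] q [ 16.  23.  -3.  -2. -79.  81.] F [-0.6 -0.6 -2.8] M [ 0.05 -1.12  0.  ] open 0.0141
need linear [0.21 0.03 0.01] rot [-0.04  0.01 -0.01]
```

```bash
python3 -m crank '[{"linear":[0.11,0.02,-0.01],"rot":[0,0,0],"hand":0},{"linear":[0.09,0.01,-0.01],"rot":[0,0,0],"hand":0},{"linear":[0,0,0],"rot":[0,0,0],"hand":0}]'; python3 plan.py -12 140 35.5
```

```text
clock: 14.92
tool_pos: [0.5799, -0.0176, 0.1457]
orientation: [0.3, 74.8, -173.4]
force: [0.4, 0.2, -2.2]
opening: 0.0141
clock 14.93 hook mm [-18.7  18.3 128. ] yaw/tilt/roll [ 0.1 35.4  0.1] q [ 16.  24.  -2.  -2. -80.  81.] F [ 0.4  0.2 -2.2] M [ 0.08 -1.14  0.02] open 0.0141
need linear [0.11 0.01 0.2 ] rot [-0.04  0.02 -0.01]
```

No contact so far; the upstand should be under the lip. Next: up and in.

```bash
python3 -m crank '[{"linear":[0.06,0,0.09],"rot":[0,0,0],"hand":0},{"linear":[0.05,0,0.09],"rot":[0,0,0],"hand":0},{"linear":[0,0,0],"rot":[0,0,0],"hand":0}]'; python3 plan.py -12 140 35.5; python3 plan.py -2 140 0
```

```text
clock: 15.3
tool_pos: [0.5861, -0.0178, 0.1572]
orientation: [0.4, 74.7, -173.3]
force: [-2.0, 0.6, -2.5]
opening: 0.0138
clock 15.3 hook mm [-12.6  17.5 139.5] yaw/tilt/roll [ 0.1 35.5  0.1] q [ 16.  24.   0.  -2. -81.  81.] F [-2.   0.6 -2.5] M [ 0.02 -0.35 -0.02] open 0.0138
need linear [0.01 0.01 0.01] rot [-0.04 -0.01 -0.01]
clock 15.3 hook mm [-12.6  17.5 139.5] yaw/tilt/roll [ 0.1 35.5  0.1] q [ 16.  24.   0.  -2. -81.  81.] F [-2.   0.6 -2.5] M [ 0.02 -0.35 -0.02] open 0.0138
need linear [ 0.1   0.02 -0.35] rot [ 0.71 -7.07 -0.02]
```

```bash
cat > seq.py <<'E'
from plan import *
# seq.py hx,hz,tilt ... : successive tool differences
T,o=tool(); h,e,_=hookstate(); print("clock",round(o["clock"],2),"hook",(h*1e3).round(1),"ypr",e.round(1),"F",o["force"].round(1),"M",o["moment"].round(2))
for a in sys.argv[1:]:
    hx,hz,t=map(float,a.split(','));B=np.eye(4);B[:3,:3]=Rn.from_euler('y',t,degrees=True).as_matrix()
    B[:3,3]=np.array([hx/1000,YM,hz/1000])-B[:3,:3]@[.05,0,.05];G=Sm@B@np.linalg.inv(bintool())
    print(a,"lin",((G[:3,3]-T[:3,3])/.06).round(3),"rot",(Rn.from_matrix(G[:3,:3]@T[:3,:3].T).as_rotvec(degrees=True)/5).round(2));T=G
E
python3 seq.py m12,140,35 2>/dev/null; python3 seq.py " -10,140,31" " -8.6,140,27" " -7.2,140,22.5" " -6,140,18" " -4.7,140,13.5" " -3.5,140,9" " -2.4,140,4.5" " -1.5,140,0"
```

```text
clock 15.3 hook [-12.6  17.5 139.5] ypr [ 0.1 35.5  0.1] F [-2.   0.6 -2.5] M [ 0.02 -0.35 -0.02]
clock 15.3 hook [-12.6  17.5 139.5] ypr [ 0.1 35.5  0.1] F [-2.   0.6 -2.5] M [ 0.02 -0.35 -0.02]
 -10,140,31 lin [ 0.021  0.012 -0.033] rot [ 0.06 -0.9  -0.01]
 -8.6,140,27 lin [ 0.007  0.001 -0.039] rot [ 0.08 -0.8   0.  ]
 -7.2,140,22.5 lin [ 0.008  0.001 -0.045] rot [ 0.09 -0.9   0.  ]
 -6,140,18 lin [ 0.008  0.001 -0.046] rot [ 0.09 -0.9  -0.  ]
 -4.7,140,13.5 lin [ 0.014  0.001 -0.046] rot [ 0.09 -0.9   0.  ]
 -3.5,140,9 lin [ 0.016  0.002 -0.047] rot [ 0.09 -0.9  -0.  ]
 -2.4,140,4.5 lin [ 0.018  0.002 -0.047] rot [ 0.09 -0.9  -0.  ]
 -1.5,140,0 lin [ 0.018  0.002 -0.047] rot [ 0.09 -0.9  -0.  ]
```

```bash
python3 -m crank '[{"linear":[0.02,0.01,-0.03],"rot":[0.06,-0.9,0],"hand":0},{"linear":[0.01,0,-0.04],"rot":[0.08,-0.8,0],"hand":0},{"linear":[0.01,0,-0.045],"rot":[0.09,-0.9,0],"hand":0},{"linear":[0,0,0],"rot":[0,0,0],"hand":0}]'; python3 seq.py " -6,140,18" " -4.7,140,13.5" " -3.5,140,9" " -2.4,140,4.5" " -1.5,140,0"
```

```text
clock: 15.8
tool_pos: [0.5895, -0.0172, 0.1503]
orientation: [11.7, 88.2, -162.1]
force: [0.1, 0.8, -2.1]
opening: 0.0134
clock 15.8 hook [ -5.9  17.7 140.4] ypr [ 0.1 22.  -0.1] F [ 0.1  0.8 -2.1] M [-0.05 -0.15 -0.  ]
 -6,140,18 lin [-0.012  0.004 -0.048] rot [ 0.09 -0.8  -0.01]
 -4.7,140,13.5 lin [ 0.014  0.001 -0.046] rot [ 0.09 -0.9   0.  ]
 -3.5,140,9 lin [ 0.016  0.002 -0.047] rot [ 0.09 -0.9  -0.  ]
 -2.4,140,4.5 lin [ 0.018  0.002 -0.047] rot [ 0.09 -0.9  -0.  ]
 -1.5,140,0 lin [ 0.018  0.002 -0.047] rot [ 0.09 -0.9  -0.  ]
```

```bash
python3 -m crank '[{"linear":[-0.01,0,-0.05],"rot":[0.09,-0.8,0],"hand":0},{"linear":[0.01,0,-0.046],"rot":[0.09,-0.9,0],"hand":0},{"linear":[0.016,0,-0.047],"rot":[0.09,-0.9,0],"hand":0},{"linear":[0,0,0],"rot":[0,0,0],"hand":0}]'; python3 seq.py " -2.6,140,4.5" " -1.5,140,0"
```

```text
clock: 16.3
tool_pos: [0.5922, -0.0171, 0.1422]
orientation: [177.5, 78.6, 3.7]
force: [0.3, 1.1, -1.9]
opening: 0.0139
clock 16.3 hook [ -1.9  17.5 140.4] ypr [ 0.1  8.8 -0.2] F [ 0.3  1.1 -1.9] M [-0.21  0.9   0.01]
 -2.6,140,4.5 lin [-0.013  0.007 -0.052] rot [ 0.12 -0.86 -0.01]
 -1.5,140,0 lin [ 0.021  0.002 -0.047] rot [ 0.09 -0.9  -0.  ]
```

```bash
python3 -m crank '[{"linear":[-0.015,0,-0.05],"rot":[0.12,-0.86,0],"hand":0},{"linear":[0.01,0,-0.047],"rot":[0.09,-0.85,0],"hand":0},{"linear":[0,0,0],"rot":[0,0,0],"hand":0}]'; python3 seq.py " -1.5,140,0" " -1.5,130,0"; python3 slip.py
```

```text
clock: 16.68
tool_pos: [0.5938, -0.0177, 0.1366]
orientation: [178.4, 70.2, 4.5]
force: [-0.6, -0.3, -2.1]
opening: 0.0139
clock 16.68 hook [ -0.5  16.8 140.1] ypr [ 0.   0.4 -0.2] F [-0.6 -0.3 -2.1] M [-0.15  1.45  0.03]
 -1.5,140,0 lin [-0.018  0.018 -0.006] rot [ 0.05 -0.08 -0.01]
 -1.5,130,0 lin [ 0.     0.    -0.167] rot [0. 0. 0.]
side rim 1799 z0 51.4 slope x deg 1.54 slope y -0.31 xrange -0.002 0.047
rib top 3472 z 0.0997 slope deg -0.5
back rim x hi 0.0481 y [-0.0374  0.0378]
upstand 5836 [[0.0506, -0.0344, 0.1015], [0.0625, -0.0189, 0.1029], [0.0745, 0.0344, 0.1042]]
```

Level, and hardly any contact force. Lowering onto the slot floor.

```bash
python3 -m crank '[{"linear":[-0.015,0.01,-0.07],"rot":[0,-0.08,0],"hand":0},{"linear":[0,0,-0.05],"rot":[0,0,0],"hand":0},{"linear":[0,0,-0.03],"rot":[0,0,0],"hand":0},{"linear":[0,0,0],"rot":[0,0,0],"hand":0}]'; python3 seq.py " -1.5,130,0"
```

```text
clock: 17.23
tool_pos: [0.595, -0.0176, 0.1277]
orientation: [177.7, 70.3, 3.8]
force: [-5.6, 0.6, 0.8]
opening: 0.0135
clock 17.23 hook [  0.7  16.7 131.1] ypr [-0.1  0.5 -0.4] F [-5.6  0.6  0.8] M [0.23 3.22 0.24]
 -1.5,130,0 lin [-0.037  0.017 -0.024] rot [ 0.09 -0.09  0.02]
```

```bash
python3 -m crank '[{"linear":[-0.04,0,-0.02],"rot":[0,-0.05,0],"hand":0},{"linear":[0,0,0],"rot":[0,0,0],"hand":0}]'; python3 seq.py " -1.5,130,0"
python3 - <<'E'
from h import *
s=snap("wrist");cv2.imwrite("pics/w8.png",s["image"][:,:,::-1])
E
```

```text
clock: 17.48
tool_pos: [0.5947, -0.017, 0.1271]
orientation: [177.6, 70.0, 3.8]
force: [0.1, 0.9, -2.2]
opening: 0.0137
clock 17.48 hook [  0.4  17.4 130.8] ypr [-0.1  0.2 -0.4] F [ 0.1  0.9 -2.2] M [-0.09  1.46  0.01]
 -1.5,130,0 lin [-0.033  0.007 -0.015] rot [ 0.09 -0.03  0.01]
```

View pics/w8.png

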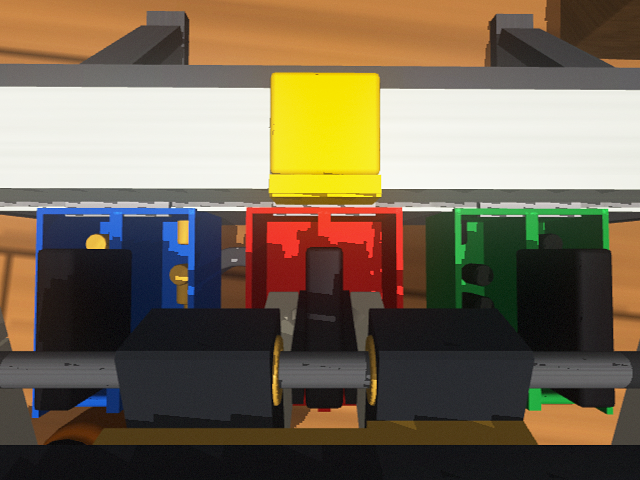

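The red bin's rim and back edge line up with blue's and green's (v≈210), squarely under the marker (325). Its weight is still on the arm, so I'll lower it a little more.

```bash
python3 -m crank '[{"linear":[0,0,-0.04],"rot":[0,0,0],"hand":0},{"linear":[0,0,0],"rot":[0,0,0],"hand":0}]'; python3 seq.py " -1.5,130,0"
```

```text
clock: 17.77
tool_pos: [0.5948, -0.0171, 0.1266]
orientation: [177.6, 69.9, 3.7]
force: [-0.6, 0.8, -3.1]
opening: 0.0136
clock 17.77 hook [  0.5  17.2 130.3] ypr [-0.1  0.1 -0.5] F [-0.6  0.8 -3.1] M [-0.11  1.82  0.07]
 -1.5,130,0 lin [-0.035  0.009 -0.007] rot [ 0.1  -0.02  0.01]
```

```bash
python3 -m crank '[{"linear":[0,0,-0.06],"rot":[0,0,0],"hand":0},{"linear":[0,0,0],"rot":[0,0,0],"hand":0}]'; python3 seq.py " -1.5,130,0";python3 -m crank '[{"linear":[0,0,-0.06],"rot":[0,0,0],"hand":0},{"linear":[0,0,0],"rot":[0,0,0],"hand":0}]'; python3 seq.py " -1.5,130,0"
```

```text
clock: 18.02
tool_pos: [0.5955, -0.0173, 0.1265]
orientation: [177.5, 69.7, 3.7]
force: [-1.2, 0.1, -3.3]
opening: 0.0138
clock 18.02 hook [  1.2  17.  130.3] ypr [-0.  -0.1 -0.5] F [-1.2  0.1 -3.3] M [-0.15  2.    0.07]
 -1.5,130,0 lin [-0.046  0.012 -0.005] rot [0.1  0.02 0.01]
clock: 18.27
tool_pos: [0.5962, -0.0174, 0.126]
orientation: [177.5, 69.5, 3.7]
force: [-1.6, 0.5, -2.9]
opening: 0.0135
clock 18.27 hook [  1.9  16.8 129.9] ypr [-0.  -0.3 -0.5] F [-1.6  0.5 -2.9] M [-0.15  2.08  0.02]
 -1.5,130,0 lin [-0.059  0.014  0.004] rot [0.09 0.07 0.01]
```

```bash
cat > rims.py <<'E'
from plan import *
for n in ("wrist","top"):
    s=snap(n);P=cloud(s);ok=s["depth"]>0;Q=(P-SO)@Sm[:3,:3]
    hsv=cv2.cvtColor(s["image"],cv2.COLOR_RGB2HSV);H,S,V=[hsv[...,i].astype(int) for i in range(3)]
    for c,mm in (("blue",(H>105)&(H<125)&(S>150)),("red",((H<6)|(H>173))&(S>150)),("green",(H>50)&(H<75)&(S>150))):
        m=ok&mm&(abs(Q[...,2]-.135)<.009)&(abs(Q[...,0]+.04)<.08)&(abs(Q[...,1])<.17);q=Q[m]
        if len(q)<20: print(n,c,"few");continue
        sl=np.rad2deg(np.polyfit(q[:,0],q[:,2],1)[0]);b=q[q[:,0]>-.03];f=q[q[:,0]<-.06]
        print(n,c,len(q),"y",np.percentile(q[:,1],[1,99]).round(4),"x",np.percentile(q[:,0],[1,99]).round(4),"z med",np.median(q[:,2]).round(4),"back z",np.median(b[:,2]).round(4) if len(b) else None,"front z",np.median(f[:,2]).round(4) if len(f) else None,"slope",sl.round(2))
E
python3 rims.py
```

```text
wrist blue 3149 y [0.0806 0.1564] x [-0.0989 -0.0007] z med 0.1346 back z 0.1347 front z 0.1343 slope 0.71
wrist red 3042 y [-0.0203  0.0553] x [-0.0968 -0.0002] z med 0.135 back z 0.135 front z 0.1352 slope 1.63
wrist green 2650 y [-0.1217 -0.0457] x [-0.0994 -0.0009] z med 0.1345 back z 0.1346 front z 0.1343 slope 0.41
top blue 56 y [0.0871 0.1548] x [-0.0437 -0.0012] z med 0.1343 back z 0.1343 front z None slope -1.43
top red few
top green 108 y [-0.1228 -0.0481] x [-0.1    -0.0019] z med 0.1346 back z 0.1344 front z 0.1344 slope 0.31
```

By depth the red rim (z 0.135, back edge x≈0) matches the hung blue and green rims within 0.5 mm, and y=0.0175 is under the marker. It's seated, so I'll release.

```bash
python3 -m crank '[{"linear":[0,0,0],"rot":[0,0,0],"hand":0.6},{"linear":[0,0,0],"rot":[0,0,0],"hand":0.6},{"linear":[0,0,0],"rot":[0,0,0],"hand":0.6},{"linear":[0,0,0],"rot":[0,0,0],"hand":0.6}]'; python3 seq.py " -1.5,130,0"; python3 rims.py
```

```text
clock: 18.88
tool_pos: [0.5983, -0.0166, 0.1261]
orientation: [177.5, 69.4, 3.7]
force: [0.5, -0.4, 0.6]
opening: 0.048
clock 18.88 hook [  4.1  17.4 130.1] ypr [ 0.  -0.4 -0.5] F [ 0.5 -0.4  0.6] M [-0.21  1.19 -0.01]
 -1.5,130,0 lin [-0.094  0.001  0.002] rot [ 0.09  0.09 -0.01]
wrist blue 2600 y [0.0807 0.1568] x [-0.0988 -0.0006] z med 0.1346 back z 0.1347 front z 0.1345 slope 1.29
wrist red 2807 y [-0.0203  0.055 ] x [-0.1008 -0.0023] z med 0.1339 back z 0.1342 front z 0.1307 slope 2.57
wrist green 2257 y [-0.1218 -0.0457] x [-0.0989 -0.0006] z med 0.1345 back z 0.1345 front z 0.1343 slope 1.11
top blue 48 y [0.0913 0.1546] x [-0.0415 -0.0008] z med 0.1346 back z 0.1344 front z None slope -3.5
top red few
top green 123 y [-0.1227 -0.0479] x [-0.0999 -0.0022] z med 0.1338 back z 0.1339 front z 0.1336 slope -0.46
```

Released: it now hangs by itself, back edge ~2 mm out and nose ~2.5° down. I'll withdraw along the tool axis and check.

```bash
python3 -m crank '[{"linear":[-0.1,-0.01,0.3],"rot":[0,0,0],"hand":0.6},{"linear":[-0.2,-0.02,0.6],"rot":[0,0,0],"hand":0.6},{"linear":[-0.3,-0.03,0.9],"rot":[0,0,0],"hand":0.6},{"linear":[-0.9,0,0.5],"rot":[0,0,0],"hand":0.6},{"linear":[-0.9,0.5,0.3],"rot":[0,0,0],"hand":0.6},{"linear":[-0.3,0.9,0],"rot":[0,0,0],"hand":0.6},{"linear":[0,0.9,0],"rot":[0,0,0],"hand":0.6},{"linear":[0,0.9,0],"rot":[0,0,0],"hand":0.6},{"linear":[0,0.9,0],"rot":[0,0,0],"hand":0.6},{"linear":[0,0,0],"rot":[0,0,0],"hand":0.6}]'; python3 rims.py;python3 - <<'E'
from h import *
o=monitor.get_obs();print(o["force"].round(1),o["qvel"].round(1))
s=snap("top");np.savez("pics/topF.npz",**{k:s[k] for k in ("image","depth","K","camera_from_world")});cv2.imwrite("pics/tF.png",s["image"][:,:,::-1])
s=snap("scene");cv2.imwrite("pics/sF.png",cv2.resize(s["image"][180:380,180:420,::-1],(720,600)))
E
```

```text
clock: 20.23
tool_pos: [0.4313, 0.2303, 0.2885]
orientation: [179.3, 69.1, 5.2]
force: [-1.0, -0.6, -0.3]
opening: 0.0527
wrist blue 1272 y [0.0809 0.1572] x [-0.0983 -0.0006] z med 0.1346 back z 0.1347 front z 0.1345 slope 0.03
wrist red 1619 y [-0.0006  0.0563] x [-0.0998 -0.0024] z med 0.1315 back z 0.1337 front z 0.1307 slope 1.61
wrist green few
top blue 236 y [0.0791 0.1546] x [-0.1    -0.0011] z med 0.1341 back z 0.1338 front z 0.1344 slope -0.53
top red 227 y [-0.0221  0.0534] x [-0.1005 -0.002 ] z med 0.1333 back z 0.1345 front z 0.1317 slope 1.76
top green 180 y [-0.1226 -0.0475] x [-0.0995 -0.0013] z med 0.1342 back z 0.1338 front z 0.1342 slope -1.08
[ 0.4 -0.7  0.2] [-1.5 -1.1 -0.6 -0.3 -0.1  0.3]
```

View pics/tF.png

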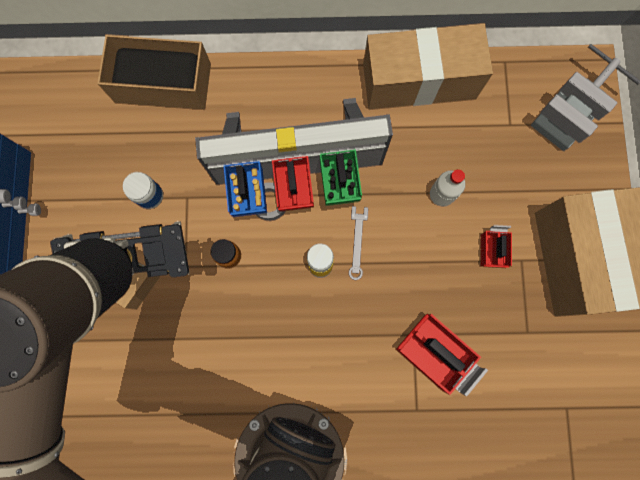

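View pics/sF.png

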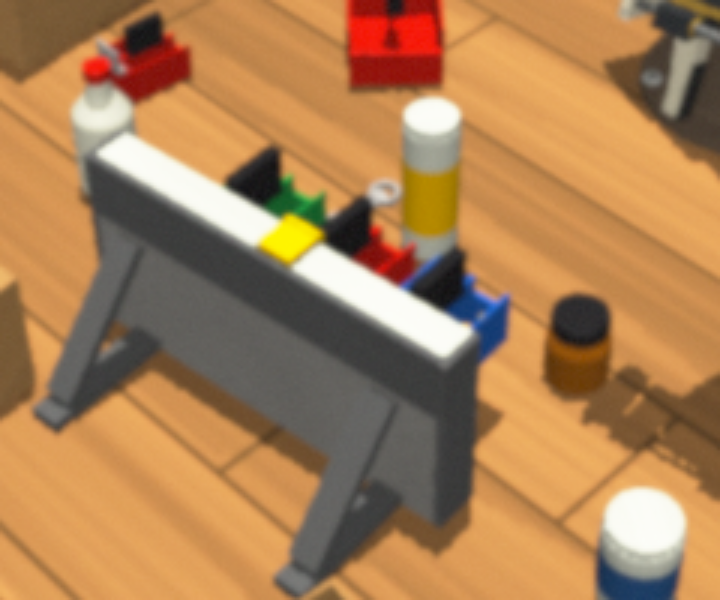

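Top view: red sits between blue (245,188) and green (340,178), centred under the marker (287,138), and the bystanders are where they were. One last numeric check of tilt, yaw and bystander shifts.

```bash
python3 - <<'E'
from plan import *
a=load("pics/top0.npz");b=load("pics/topF.npz")
P=cloud(b);Q=(P-SO)@Sm[:3,:3];V=b["image"].max(-1)
m=(b["depth"]>0)&(V<70)&(abs(Q[...,1]-.0165)<.006)&(abs(Q[...,2]-.18)<.008)&(abs(Q[...,0]+.05)<.045);q=Q[m]
print("rib",len(q),"tilt deg",-np.rad2deg(np.polyfit(q[:,0],q[:,2],1)[0]),"z",np.median(q[:,2]),cv2.minAreaRect(q[:,:2].astype(np.float32)*1000))
H=cv2.cvtColor(b["image"],cv2.COLOR_RGB2HSV);m=(b["depth"]>0)&((H[...,0]<6)|(H[...,0]>173))&(H[...,1]>150)&(abs(Q[...,2]-.1335)<.007)&(abs(Q[...,0]+.05)<.06)&(abs(Q[...,1])<.1)
print("rim",cv2.minAreaRect(Q[m][:,:2].astype(np.float32)*1000))
g=lambda s:cv2.cvtColor(s["image"],cv2.COLOR_RGB2GRAY)
for n,(x0,y0,x1,y1) in dict(can=(305,240,336,278),tin=(120,168,165,212),bottle=(428,165,470,210),wrench=(345,203,370,282),jar=(208,236,242,268)).items():
    t=g(a)[y0:y1,x0:x1];r=cv2.matchTemplate(g(b)[y0-12:y1+12,x0-12:x1+12],t,cv2.TM_CCOEFF_NORMED);_,v,_,l=cv2.minMaxLoc(r);print(n,"shift px",l[0]-12,l[1]-12,round(v,2))
print(monitor.get_obs()["clock"],monitor.get_obs()["qvel"].round(2))
E
```

```text
rib 166 tilt deg -2.577616708131867 z 0.17894437642904046 ((-53.16278839111328, 16.206148147583008), (60.77145767211914, 11.72683334350586), 0.4637003540992737)
rim ((-51.75490951538086, 15.616024017333984), (101.88069915771484, 75.74703979492188), 0.029073752462863922)
can shift px 0 0 1.0
tin shift px 0 0 1.0
bottle shift px 0 0 1.0
wrench shift px 0 0 0.96
jar shift px 0 0 0.89
20.425 [-0.64 -0.57 -0.03  0.14  0.06 -0.05]
```

All within the limits: tilt 0.045 rad, yaw about 0, sideways about 1 mm. Handing in.

```bash
python3 -c "
from plant import ticket; print(ticket.close_job())"
```

```text
the job is handed in; nothing more can be done
None
```

The red bin is hanging on the stand under the yellow marker, released, and I handed the job in at about 20.4 s of the 67 s. The hand-in reports no verdict.

**What I did:** I slid blue to about +117 mm and green to about -84 mm in the stand frame. I took the middle-sized red bin by its rib and fed its hook into the slot tilted about 35° front-up. Then I swung it level, lowered it and let go.

**Last checks** (from the cameras after the arm had moved away):
- **Sideways:** the bin is about 1 mm from the marker's centre and parallel to the stand within about 0.5°.
- **Seating:** the hook point is about 2 mm out from the face and close to the slot floor.
- **Tilt:** it hangs about 2.6° (0.045 rad) nose-down rather than perfectly level. That is within the 0.09 rad limit and looks like play in the hook.
- **Bystanders:** the can, tin, bottle, wrench and jar show no shift. I checked the carton and tape roll only by eye; they are partly hidden in that view.

**What failed or disagreed:**
- **First push on blue:** it missed, because the fingertips really end about 34 mm behind the reported TCP. The closed fingers passed over blue's rib without moving it. Wrist and scene depth agreed on the offset, and I corrected for it from then on.
- **Lowering onto the floor:** the force reading did not clearly show contact. I took the bin as seated because its rim height matched the blue and green bins within 0.5 mm.

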